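# Mark the hanger plate's screw hole with the automatic centre punch

### The job

Take the automatic centre punch from the tool rack, set its point through the open screw hole of the brass hanger plate on the wood beneath, and press straight down, feeling the force, until its spring snaps, without then bearing down hard on its end stop. Then stand the punch back in its own rack hole, seated on its collar, and let go; do not shift the panel and leave the other things alone.

Things in the scene. Friction and masses are not known exactly. Their poses are not given: they have to be found in the camera images.
- punch_grip (a point): Automatic centre punch, 0.16 kg, standing point-down in the rack's end hole. This point is on its axis, mid-way up its dark steel barrel (16 mm across, 56 mm long); grip it here from above. z points up along the punch. Above the barrel is a blue cap 19 mm across, its top 38 mm above this point. A collar 24 mm across, its underside 34 mm below this point, rests on the rack.
- punch_seat (a point): On the punch's axis at its collar's underside (collar 4 mm thick), 34 mm below punch_grip; z up along the punch. Below it a steel nose, 12 mm across and 20 mm long, and out of the nose the slim point, a pin 4 mm across. The pin has been set to stand out anywhere from 16 to 36 mm; this is not measured and the rack hides it: find it by feel.
- plunger (a joint): How far the pin is pushed in against the hidden spring, m: 0 fully out, 0.0092 at its hard stop. Pushing takes 2 N at first and rises to about 11 N at 3 mm; then the spring snaps and the force falls to about 6 N at 7 mm, 4 N at 8 mm; at the hard stop it climbs (over 16 N would harm the work). Past 5.5 mm it has snapped. It springs out again when lifted.
- panel: Carved teak panel lying loose on the table, back up: 170 mm (x) by about 165 mm (y, with its scalloped edge), 28 mm thick, 0.6 to 1 kg. On the middle of its back a brass hanger plate, 100 (x) x 36 (y) x 4 mm, with two round holes 30 mm either side of its centre along x. Origin under the panel's centre, x along the plate.
- open_hole (a point): Centre of the plate's open screw hole (10 mm across, empty, wood showing in it), at the plate's top face, 32 mm above the panel's underside; the wood is 4 mm below this point. It is the hole to mark. z up.
- screwed_hole (a point): Centre of the plate's other hole, at the plate's top face; a steel screw already sits in it, its head 4 mm proud.
- rack: Tool rack, a light wooden block fixed to the table, 60 (x) x 170 (y) x 60 mm high, with three upright holes through it 55 mm apart along y; origin under its centre.
- rack_slot (a point): Mouth centre, at the rack's top, of the end hole in which the punch stands and to which it must return: 17 mm across, 60 mm deep, at the rack's -y end, 55 mm from the middle hole. Gripping across the rack's x clears the neighbouring gouge.
- gouge_a: Gouge standing in the rack's middle hole: dark wood handle 78 mm tall above the rack, 25 mm across; origin on its axis at the rack's top. Leave it.
- gouge_b: Gouge standing in the rack's other end hole: red handle 78 mm tall above the rack, 25 mm across; origin on its axis at the rack's top. Leave it.
- rule: Aluminium rule 150 x 25 x 4 mm lying flat, long side along its x; origin under its centre. Leave it.
- screw_jar: Amber jar with a brass lid, 52 mm across, 60 mm tall; origin under its centre. Leave it.
- stone: Grey sharpening stone in a dark wooden tray, 50 x 140 x 32 mm; origin under its centre. Leave it.
- hammer_tool: Hammer lying on the table, about 300 mm long along its x. Leave it.
- offcut: Light wooden offcut 110 x 70 x 30 mm; origin under its centre. Leave it.
- brush: Brush lying on the table along its x. Leave it.
Things that resemble listed ones, but are neither listed nor needed, are in the scene too. Leave any green look-alike of the part that bears punch_grip alone.

How it is judged:
By the outcome, as a careful person would: the job done as asked, in the order asked, and still so for the second after the job is handed in, with the robot touching nothing.
It also fails if it takes over 64 s, if anything falls off the work surface, if the arm or the gripper's body presses on something with over 40 N, if the wrist force passes 120 N, or if a joint passes its speed limit or range.

### The arm

A 6-joint arm with a two-finger parallel gripper is mounted at the origin on the work surface. World frame = base frame: x ahead of the robot, y to its left, z up, the work surface at z = 0. Lengths are in mm, angles in rad, forces in N, time in s.
With the tool pointing down it reaches from about 300 to 850 mm from the base axis. Payload 4.2 kg.
Tool frame: the origin (TCP) lies at the very end of the fingers, on their centre line; the grasp point (between the pads) lies 19 mm behind it; x points along the fingers, y is the direction in which the jaws open and shut, and the axes are right-handed (so a half turn about x gives the same grasp; the last joint's range is limited). The gripper opens to 91 mm and grips with 3 to 60 N. Pads are 32 mm wide; open, the fingers measure 118 mm over their backs; the gripper's body (76 mm by 178 mm) begins 60 mm behind the grasp point.
Start: joints at [1.259, 0.32, 1.565, -0, 1.257, -0.02], TCP at [165.416, 550.709, 213.976] pointing down, gripper open.
Joint ranges: [-3.11, 3.11], [-0.84, 2.01], [0.21, 2.61], [-1.34, 4.49], [0.05, 2.63], [-2.56, 2.56]. Speed limits (rad/s): [2.57, 2.57, 3.14, 3.14, 3.14, 3.14].

### API

Orientations are given as a unit quaternion [w, x, y, z].
In Python, from station import readout, imaging, finish_job gives the robot as it stands. The module is installed in compiled form; this text tells all that it offers.
- The arm moves only by the tool step_arm, never from a script. Its argument "steps" is a list of rows, each an object with "hand": the opening, from 0 (shut) to 1 (fully open); "linear": the shift along the tool's x, y, z in m, a list of three; "angular": the turn, a rotation vector about the tool's x, y, z in rad, a list of three. In form: [{"hand": hand, "linear": [dx, dy, dz], "angular": [wx, wy, wz]}, ...]. A call has exactly 5 rows; each row is the pose to reach, as a shift and turn from the pose commanded when the call began, along the tool's axes at that moment; what a row does not reach only later rows make up. A row lasts 1/8 s, in which the tool goes at most 62.5 mm and 10.7 degrees, less where a joint would pass 70% of its speed; a pose out of reach is approached as far as the arm can. A call with a gripper value outside its range is refused whole. The fingers move at their own pace and stop on an object; the grip force is fixed at half the most. Time passes only in rows, so rows that repeat a pose let the fingers close, or fill a call up. It gives the time, the measured TCP pose, the force and the opening at its end, in the units of the state.
- readout.state(): the state, without advancing time (a new reading comes with each control period).
- imaging.grab_frame(name): name is "side" or "top" or "wrist"; returns a dict with "color" (384x512x3 uint8, red, green, blue), "z_map" (384x512 float32, mm along the optical axis (not along the pixel's ray), 0 where there is no reading), "vfov" (degrees; the focal length in pixels is half the picture's height over the tangent of half this angle, whatever the lens; pixels are square), "cx", "cy" (the principal point, pixels), "k1" (the pictures are not rectified: a ray, as slopes to the right and down, at radius r is drawn at 1 + k1 r^2 times it, then the intrinsics apply), "T" (4x4, takes a point from camera to world coordinates). Camera axes: x right, y up, looking along -z (the intrinsics and any distortion apply to the point x, -y, -z); pixel columns grow to the right and rows downward; lengths in mm; the calibration is good to about 2 mm. A picture is of the moment at which its call begins.
- finish_job(): hands the job in, once; it reports no verdict.
Trained networks look in a picture, given as the dict that the camera call returned (one of the last four; its "shot" number tells which), for a name from the list of things; names that differ only in an ending like _2 or _b are one class to them, and where a whole thing is asked for, a point or a joint stands for the part that bears it (a point fixed in the world has none). Each returns a list of dicts, best first, with "p" (0 to 1); they miss things now and then, are a little off and sometimes report something else, mostly with a low value. They report only what shows in the picture. A call takes as long as a camera call. They do not tell look-alikes from the thing itself.
- imaging.masks_of(picture, target): "pixels" (384x512 bool, what is visible of it).
- imaging.tip_of(picture, target): "centre" ([x, y, z] in mm, in world coordinates, good to about 4 mm: a listed point, or the origin of a listed thing).
The state is a dict: "time_s": time; "joints": joint angles; "joint_velocities": joint speeds; "joint_efforts": joint torques, N m; "tcp_pos": TCP position; "ee_rot": TCP orientation; "contact_force": force on the tool from outside, world axes, zero at the start; "moment": the same for the moment, N m; "gripper_width": finger opening in mm.
Only numpy, scipy, OpenCV 4.12 (cv2) and the standard library are available. Lean on these libraries where they do the work, as an engineer would, in place of code of your own. Each camera call takes 0.05 s, during which the arm holds its last target.

## Working session

There is one attempt and no reset: what is moved stays moved. The work goes in short steps, Python scripts to look and compute and a tool call to move; the robot and the scene stay as the last step left them, time stands still between calls to the robot, and variables do not carry over. Pictures are saved under pics/ and viewed, and the job is handed in when it is done.

Besides the shell and the picture viewer there is one more tool, called as name([rows], argument=value, ...), one row to a line, values as JSON. step_arm: Moves the arm, as the interface text tells. Its arguments: {"type":"object","properties":{"steps":{"type":"array"}},"required":["steps"]}

```bash
mkdir -p pics; cat > h.py <<'E'
import numpy as np, cv2, json
from station import readout, imaging
def save(p,name,crop=None,scale=1):
    c=p["color"][:,:,::-1]
    if crop: x0,y0,x1,y1=crop; c=c[y0:y1,x0:x1]
    if scale!=1: c=cv2.resize(c,None,fx=scale,fy=scale,interpolation=cv2.INTER_CUBIC)
    cv2.imwrite("pics/"+name,c)
def cam(p):
    H=p["color"].shape[0]; f=H/2/np.tan(np.radians(p["vfov"])/2)
    K=np.array([[f,0,p["cx"]],[0,f,p["cy"]],[0,0,1]]); return K,np.array([p["k1"],0,0,0,0.])
def slopes(p,u,v):
    K,d=cam(p); return cv2.undistortPoints(np.array([[[u,v]]],float),K,d)[0,0]
def ray(p,u,v):
    s=slopes(p,u,v); T=np.array(p["T"]); return T[:3,3],T[:3,:3]@np.array([s[0],-s[1],-1])
def at_z(p,u,v,z):
    o,d=ray(p,u,v); return o+d*(z-o[2])/d[2]
def at_d(p,u,v):
    o,d=ray(p,u,v); return o+d*p["z_map"][int(round(v)),int(round(u))]
def proj(p,X):
    K,dd=cam(p); T=np.array(p["T"]); c=T[:3,:3].T@(np.array(X,float)-T[:3,3]); x=c[0]/-c[2]; y=-c[1]/-c[2]
    r2=x*x+y*y; k=1+p["k1"]*r2; return K[0,0]*x*k+K[0,2],K[1,1]*y*k+K[1,2]
E
python3 - <<'E'
from h import *
s=readout.state(); print({k:np.round(v,4).tolist() for k,v in s.items()})
for n in("top","side","wrist"):
    p=imaging.grab_frame(n); save(p,n+"0.png",scale=1.5); print(n,p["shot"],p["vfov"],p["k1"],np.round(p["T"],3).tolist())
    for t in("punch_grip","open_hole","screwed_hole","rack_slot","rack","panel"):
        r=imaging.tip_of(p,t)
        for q in r[:3]: print(t,round(q["p"],2),np.round(q["centre"],1),np.round(proj(p,q["centre"]),0))
E
```

```text
{'time_s': 0.0, 'joints': [1.259, 0.3203, 1.5657, -0.0, 1.2574, -0.02], 'joint_velocities': [0.0001, -0.001, 0.0011, -0.0001, -0.0012, -0.0007], 'joint_efforts': [0.0026, -41.2458, -23.1976, 0.073, 0.0458, -0.0001], 'tcp_pos': [165.2791, 550.1985, 213.1381], 'ee_rot': [0.6995, 0.1022, 0.6997, -0.1034], 'contact_force': [-0.0162, -0.318, -1.0774], 'moment': [0.0524, -0.0092, 0.026], 'gripper_width': 91.1764}
top 1 54.34716253530474 -0.07628244750400802 [[0.016, 0.989, -0.147, 432.778], [-1.0, 0.019, 0.014, -4.888], [0.017, 0.147, 0.989, 1453.832], [0.0, 0.0, 0.0, 1.0]]
punch_grip 0.55 [ 554.8 -240.5   92.3] [315. 215.]
punch_grip 0.53 [ 627.3 -243.    68.4] [314. 197.]
punch_grip 0.43 [ 500.5 -313.4   63.3] [333. 231.]
open_hole 0.86 [567.8 209.   30.2] [194. 211.]
screwed_hole 0.98 [510.9 194.8  28. ] [198. 226.]
rack_slot 0.69 [ 554.  -242.3   56.2] [314. 217.]
rack 0.68 [469.1 479.2  -2.5] [126. 236.]
rack 0.66 [ 5.227e+02 -1.953e+02 -4.000e-01] [299. 226.]
panel 0.95 [541.5 206.2  -0.6] [196. 219.]
side 2 47.84166788289056 -0.053568034878634437 [[0.758, 0.471, -0.451, -31.507], [-0.652, 0.563, -0.507, -731.688], [0.015, 0.679, 0.734, 1105.906], [0.0, 0.0, 0.0, 1.0]]
punch_grip 0.57 [ 584.6 -283.5    8.1] [304. 252.]
punch_grip 0.48 [ 555.2 -239.3   93.8] [290. 231.]
punch_grip 0.43 [ 541.9 -298.2   13.1] [298. 262.]
open_hole 0.64 [569.9 209.8  28.5] [203. 162.]
screwed_hole 0.87 [511.2 199.6  35.1] [191. 170.]
rack_slot 0.71 [ 555.1 -241.6   61.9] [289. 238.]
rack 0.78 [ 527.7 -191.     1. ] [270. 244.]
rack 0.66 [ 554.9 -238.8   60.2] [288. 238.]
panel 0.65 [540.1 205.2  -2.8] [198. 173.]
panel 0.64 [756.6 241.   -3.6] [238. 142.]
panel 0.25 [ 494.6 -468.4   -4.7] [329. 315.]
wrist 3 58.31297402546177 0.018381400382522076 [[0.287, -0.917, -0.276, 86.735], [0.958, 0.275, 0.082, 573.787], [0.001, -0.288, 0.958, 385.516], [0.0, 0.0, 0.0, 1.0]]
```

View pics/top0.png

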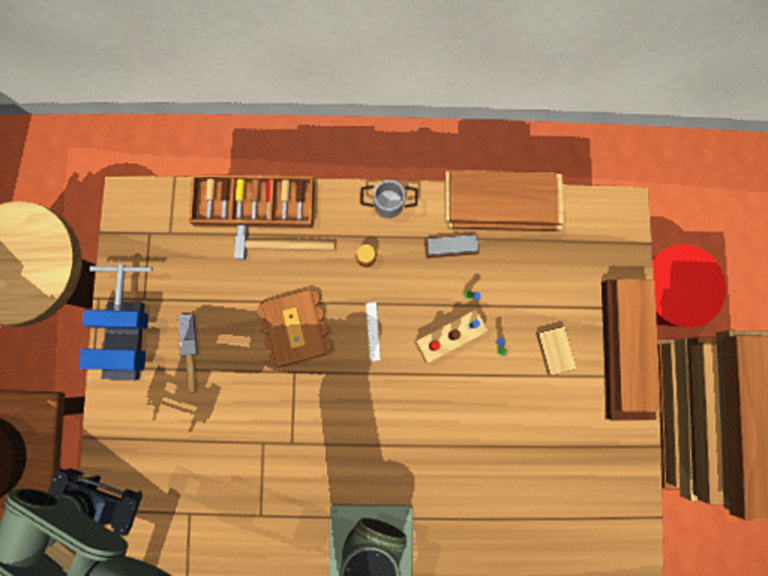

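View pics/side0.png

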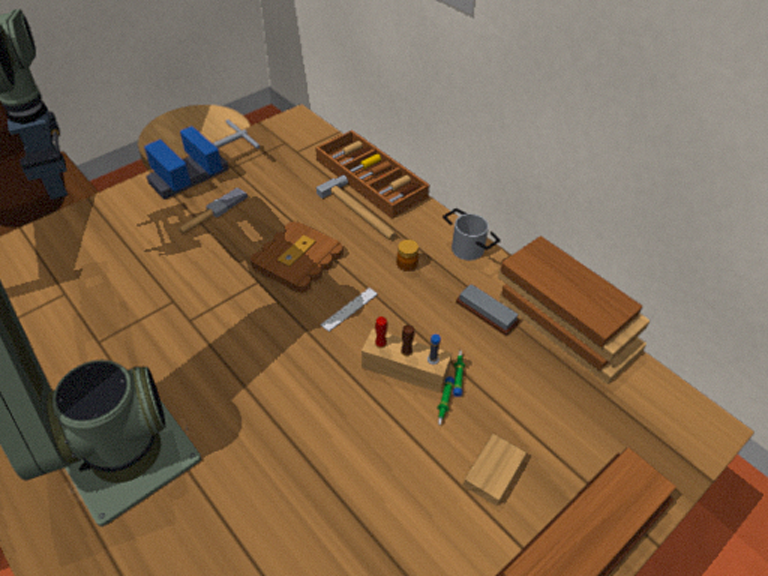

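```bash
python3 - <<'E'
from h import *
p=imaging.grab_frame("side"); save(p,"side_rack.png",(220,180,360,300),5)
p=imaging.grab_frame("top"); save(p,"top_rack.png",(270,170,370,260),7);save(p,"top_plate.png",(160,180,240,250),8)
E
```

```text
(no output)
```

View pics/side_rack.png

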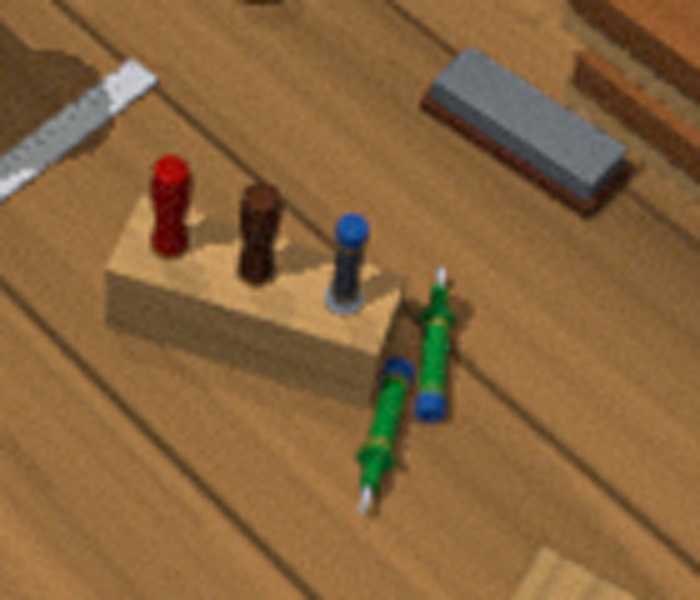

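View pics/top_rack.png

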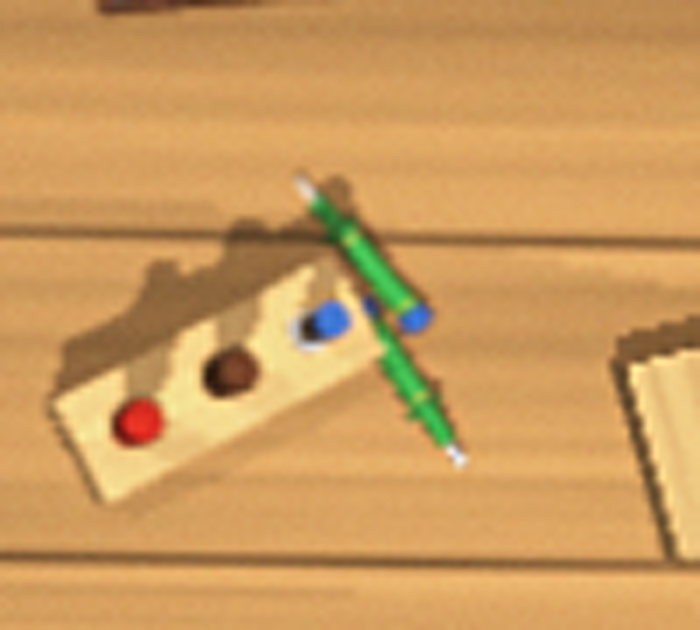

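View pics/top_plate.png

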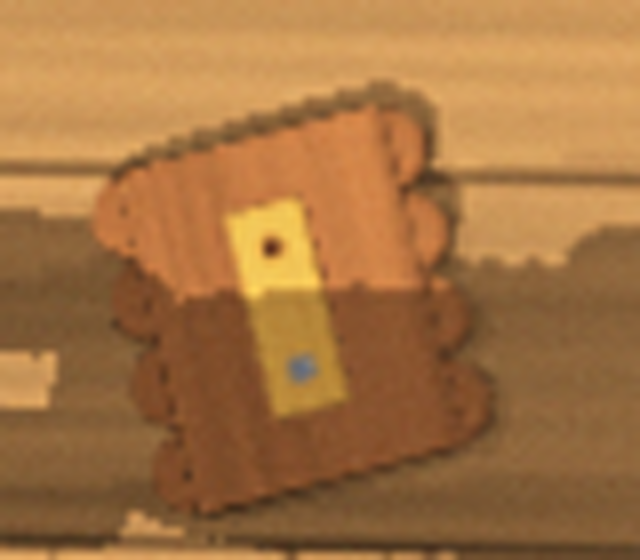

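```bash
cat >> h.py <<'E'
from scipy.spatial.transform import Rotation as R
def tool(s=None):
    s=s or readout.state(); q=s["ee_rot"]; return np.array(s["tcp_pos"]),R.from_quat([q[1],q[2],q[3],q[0]])
def go(target,ydir,pos=None,rot=None):
    p,r=tool()
    if pos is not None:p=np.array(pos)
    if rot is not None:r=rot
    y=np.array([ydir[0],ydir[1],0.]);y/=np.linalg.norm(y); x=np.array([0,0,-1.]); z=np.cross(x,y)
    G=R.from_matrix(np.stack([x,y,z],1))
    print("linear mm",np.round(r.inv().apply(np.array(target)-p),2),"angular",np.round((r.inv()*G).as_rotvec(),4))
E
python3 - <<'E'
from h import *
p,r=tool(); print(np.round(r.as_matrix(),4))
p=imaging.grab_frame("top"); 
for t in("rack","punch_grip","gouge_a","gouge_b","panel"):
    for q in imaging.masks_of(p,t)[:3]:
        m=q["pixels"]; v,u=np.nonzero(m); print(t,round(q["p"],2),m.sum(),u.mean(),v.mean(),cv2.minAreaRect(np.stack([u,v],1).astype(np.float32)))
for t in("gouge_a","gouge_b"): print(t,[(round(q["p"],2),np.round(q["centre"],1)) for q in imaging.tip_of(p,t)[:3]])
# cap: top z=132
print(at_z(p,270+330/7,170+320/7,132), at_z(p,270+313/7,170+331/7,60))
print("gouges", at_z(p,270+137/7,170+421/7,138),at_z(p,270+232/7,170+372/7,138))
print("open",at_z(p,160+271/8,180+246/8,32),"screw",at_z(p,160+301/8,180+368/8,36))
for c in[(57,400),(108,500),(378,350),(320,262)]: print(at_z(p,270+c[0]/7,170+c[1]/7,60))
E
```

```text
[[ 0.000e+00  2.877e-01  9.577e-01]
 [ 1.000e-04  9.577e-01 -2.877e-01]
 [-1.000e+00  1.000e-04  0.000e+00]]
rack 0.83 706 299.11189801699715 224.6416430594901 ((300.22216796875, 224.38412475585938), (17.61605453491211, 46.68061447143555), 62.44719314575195)
punch_grip 0.54 42 315.3095238095238 215.8095238095238 ((315.5, 216.0), (6.0, 7.0), 90.0)
punch_grip 0.44 90 322.55555555555554 207.73333333333332 ((321.9508056640625, 207.04095458984375), (22.790565490722656, 4.225217342376709), 50.19443130493164)
gouge_a 0.39 47 302.59574468085106 222.9787234042553 ((303.0, 223.0), (8.0, 6.0), 0.0)
gouge_b 0.39 47 302.59574468085106 222.9787234042553 ((303.0, 223.0), (8.0, 6.0), 0.0)
panel 0.6 1807 196.03763143331489 218.49640287769785 ((195.85296630859375, 218.4117889404297), (44.86908721923828, 43.17134094238281), 75.96376037597656)
gouge_a [(0.61, array([ 522.5, -198.2,   58.6])), (0.5, array([ 496.2, -142.2,   58.5]))]
gouge_b [(0.61, array([ 522.5, -198.2,   58.6])), (0.5, array([ 496.2, -142.2,   58.5]))]
[ 550.61489693 -242.2781967   132.        ] [ 550.97587433 -246.00516158   60.        ]
gouges [ 497.59769456 -143.42575504  138.        ] [ 522.98137433 -191.33888231  138.        ]
open [570.10088561 211.1039181   32.        ] screw [512.09336941 194.03225238  36.        ]
[ 511.90173132 -108.91793589   60.        ]
[ 459.43508496 -136.43766574   60.        ]
[ 541.33872516 -281.00794136   60.        ]
[ 588.211004   -249.99550278   60.        ]
```

Candidates for the punch: the blue-capped dark-barrel tool standing in the rack at side (290,231)/top (315,215), and two green look-alikes lying at side (296,267) and (307,250). The close crop shows the standing one as dark steel with blue cap and a grey collar, so that is the one I choose. The open hole is the dark one at top (194,211). First I move over the panel to look with the wrist camera.

step_arm([
  {"hand": 1,"linear": [0,-0.026,0.055],"angular": [0.157,0,0]},
  {"hand": 1,"linear": [0,-0.052,0.11],"angular": [0.314,0,0]},
  {"hand": 1,"linear": [0,-0.078,0.165],"angular": [0.471,0,0]},
  {"hand": 1,"linear": [0,-0.104,0.22],"angular": [0.628,0,0]},
  {"hand": 1,"linear": [0,-0.13,0.275],"angular": [0.783,0,0]},
])

```text
time_s: 2.17
tcp_pos: [392.7, 345.7, 214.2]
ee_rot: [0.607, 0.364, 0.606, -0.363]
contact_force: [-0.3, -0.5, 0.9]
gripper_width: 91.4
```

```bash
python3 - <<'E'
from h import *
go((540,210,213),(0.88,0.476))
E
```

```text
linear mm [  1.2   65.87 189.16] angular [-0.0048 -0.0003 -0.0009]
```

step_arm([
  {"hand": 1,"linear": [0,0.017,0.047],"angular": [0,0,0]},
  {"hand": 1,"linear": [0,0.034,0.094],"angular": [0,0,0]},
  {"hand": 1,"linear": [0,0.05,0.141],"angular": [0,0,0]},
  {"hand": 1,"linear": [0,0.067,0.188],"angular": [0,0,0]},
  {"hand": 1,"linear": [0,0.067,0.188],"angular": [0,0,0]},
])

```text
time_s: 2.8
tcp_pos: [541.9, 211.4, 213.6]
ee_rot: [0.607, 0.363, 0.606, -0.363]
contact_force: [-1.1, 0.4, -0.2]
gripper_width: 90.9
```

```bash
python3 - <<'E'
from h import *
p=imaging.grab_frame("wrist"); save(p,"w1.png",scale=1.5)
for t in("open_hole","screwed_hole"):
    for q in imaging.tip_of(p,t)[:3]: print(t,round(q["p"],2),np.round(q["centre"],1),np.round(proj(p,q["centre"]),1))
print(readout.state()["contact_force"],tool()[0])
import pickle; pickle.dump(p,open("w1.pkl","wb"))
E
```

```text
open_hole 0.93 [569.  216.9  32.8] [277.8 166.3]
screwed_hole 0.72 [511.2 198.3  32. ] [220.9 156. ]
[-0.51161077 -0.57915765  0.94679827] [539.11120102 214.06623101 213.82853029]
```

View pics/w1.png

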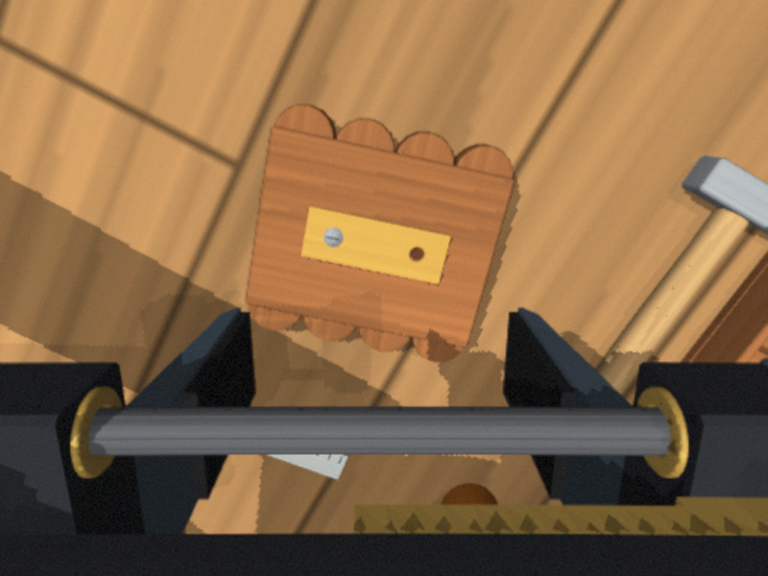

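The wrist view shows the plate with the screw at (222,158) and the open dark hole at (278,169) (picture pixels).

```bash
python3 - <<'E'
from h import *
import pickle; p=pickle.load(open("w1.pkl","rb"))
c=p["color"].astype(int); 
sub=c[158:182,266:292].sum(2); 
print("dark centroid"); m=sub<230; v,u=np.nonzero(m); print(m.sum(),u.mean()+266,v.mean()+158, sub.min())
print(at_z(p,278,169.3,32), at_d(p,278,169.3),at_z(p,333/1.5,237/1.5,36))
print(tool()[0]); q=imaging.grab_frame("wrist"); print(tool()[0]); print(np.round(p["T"],2)[:3,3],np.round(q["T"],2)[:3,3])
b=(c[:,:,0]>170)&(c[:,:,1]>130)&(c[:,:,2]<100); b[:130]=0;b[200:]=0;b[:,:195]=0;b[:,310:]=0
b=cv2.morphologyEx(b.astype(np.uint8),cv2.MORPH_OPEN,np.ones((3,3)));v,u=np.nonzero(b);r=cv2.minAreaRect(np.stack([u,v],1).astype(np.float32));print(r,at_z(p,*r[0],32))
w=[at_z(p,*x,32) for x in cv2.boxPoints(r)];print(np.round(w,1)); 
E
```

```text
dark centroid
29 276.7241379310345 168.3793103448276 187
[570.95574611 214.03778386  32.        ] [571.69734247 213.28387979  28.15260061] [513.00149818 197.91935925  36.        ]
[539.11120102 214.06623101 213.82853029]
[538.93066003 214.35759215 213.93931851]
[502.91 283.22 385.04] [500.03 285.54 385.4 ]
((249.34390258789062, 163.39512634277344), (96.10401916503906, 34.71199035644531), 12.094757080078125) [541.15138702 205.36631386  32.        ]
[[497.4 173.3  32. ]
 [488.3 209.5  32. ]
 [584.4 237.   32. ]
 [596.5 201.   32. ]]
```

```bash
python3 - <<'E'
from h import *
go((552,-230,213),(0.88,0.476))
E
```

```text
linear mm [   0.78 -200.35  396.84] angular [ 0.0011 -0.0006  0.0004]
```

step_arm([
  {"hand": 1,"linear": [0,-0.025,0.05],"angular": [0,0,0]},
  {"hand": 1,"linear": [0,-0.05,0.1],"angular": [0,0,0]},
  {"hand": 1,"linear": [0,-0.075,0.15],"angular": [0,0,0]},
  {"hand": 1,"linear": [0,-0.1,0.2],"angular": [0,0,0]},
  {"hand": 1,"linear": [0,-0.125,0.25],"angular": [0,0,0]},
])

```text
time_s: 3.62
tcp_pos: [548.4, -65.9, 214.4]
ee_rot: [0.608, 0.361, 0.608, -0.361]
contact_force: [-0.5, -0.0, 0.1]
gripper_width: 91.1
```

step_arm([
  {"hand": 1,"linear": [0,-0.025,0.05],"angular": [0,0,0]},
  {"hand": 1,"linear": [0,-0.05,0.1],"angular": [0,0,0]},
  {"hand": 1,"linear": [0,-0.075,0.147],"angular": [0,0,0]},
  {"hand": 1,"linear": [0,-0.075,0.147],"angular": [0,0,0]},
  {"hand": 1,"linear": [0,-0.075,0.147],"angular": [0,0,0]},
])

```text
time_s: 4.25
tcp_pos: [552.7, -229.3, 213.9]
ee_rot: [0.607, 0.362, 0.608, -0.361]
contact_force: [-0.2, 0.2, -0.2]
gripper_width: 91.1
```

```bash
python3 - <<'E'
from h import *
import pickle
p=imaging.grab_frame("wrist"); save(p,"w2.png",scale=1.5)
for t in("punch_grip","rack_slot","rack"):
    for q in imaging.tip_of(p,t)[:3]: print(t,round(q["p"],2),np.round(q["centre"],1),np.round(proj(p,q["centre"]),1))
s=readout.state();print(s["time_s"],s["contact_force"],tool()[0])
pickle.dump(p,open("w2.pkl","wb"))
E
```

```text
punch_grip 0.68 [ 537.9 -295.     7.5] [214.4 196.8]
punch_grip 0.63 [ 586.6 -288.4    9.4] [253.9 211.4]
punch_grip 0.59 [ 551.3 -240.3   91.2] [245.4 183.7]
rack_slot 0.72 [ 552.8 -238.8   63. ] [248.1 174.6]
rack_slot 0.68 [ 498.8 -144.7   54.8] [244.9  56.4]
rack_slot 0.38 [ 524.4 -192.4   57.2] [245.  117.4]
rack 0.59 [ 527.9 -193.     2.8] [248.5 114. ]
4.45 [-0.53939241  0.5557163   0.88776357] [ 552.98844039 -229.09992699  214.14385345]
```

View pics/w2.png

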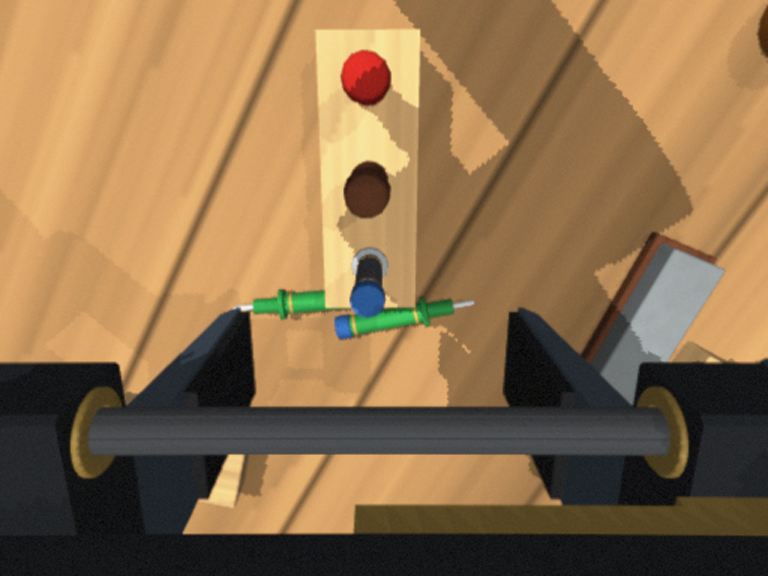

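The wrist view shows the punch: blue cap at (245,198), collar at (246,175), gouges beyond at (244,127) and (243,51); green ones lie flat below. Rack is aligned with the jaws.

```bash
python3 - <<'E'
from h import *
import pickle
p=pickle.load(open("w2.pkl","rb"))
save(p,"w2c.png",(205,150,285,220),9)
c=p["color"].astype(int)
b=(c[:,:,2]>c[:,:,0]+40)&(c[:,:,2]>c[:,:,1]+20); b[:170]=0;b[212:]=0;b[:,:230]=0;b[:,260:]=0
v,u=np.nonzero(b);print(len(u),u.mean(),v.mean(),u.min(),u.max(),v.min(),v.max())
zz=p["z_map"][v,u]; print(np.percentile(zz,[5,50,95]))
print(at_z(p,u.mean(),v.mean(),132),at_d(p,u.mean(),v.mean()))
g=[at_z(p,366/1.5,77/1.5,138),at_z(p,367/1.5,190/1.5,138)];print(g)
E
```

```text
429 244.37762237762237 199.006993006993 230 255 187 211
[266.33092041 268.44024658 271.3963623 ]
[ 551.22601502 -240.29219362  132.        ] [ 551.11280171 -240.0449585   132.76079765]
[array([ 500.44714991, -145.49122397,  138.        ]), array([ 524.61736267, -189.77121396,  138.        ])]
```

View pics/w2c.png

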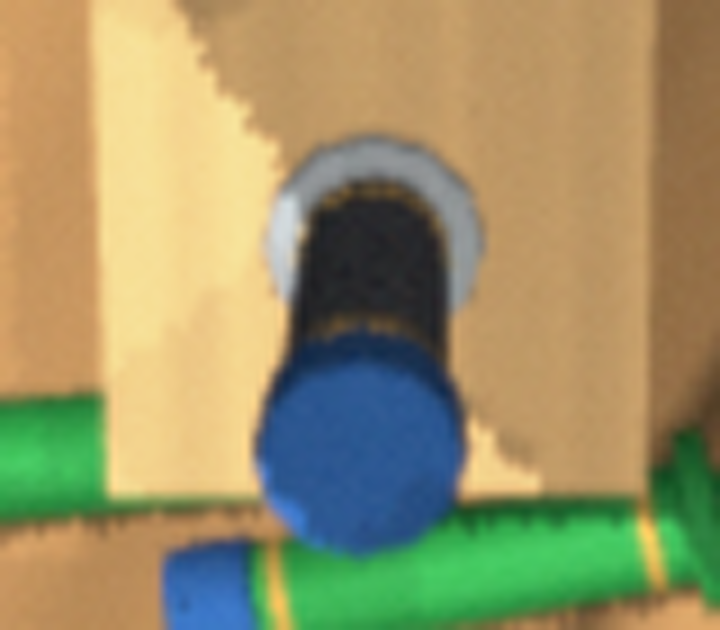

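```bash
python3 - <<'E'
from h import *
import pickle
p=pickle.load(open("w2.pkl","rb"))
a=at_z(p,245.2,200.2,132);b=at_z(p,246.7,176.7,64);print(a,b)
t=(a+b)/2; print(t)
d=np.array([524.6-500.4,-189.8+145.5]);print("rack -y dir",d/np.linalg.norm(d), "tool axes",tool()[1].as_matrix().round(3).tolist())
go((t[0],t[1],75),(0.88,0.476))
E
```

```text
[ 552.25714734 -240.85765164  132.        ] [ 552.50025687 -241.05139674   64.        ]
[ 552.37870211 -240.95452419   98.        ]
rack -y dir [ 0.47940723 -0.87759257] tool axes [[0.0, 0.878, 0.478], [0.0, 0.478, -0.878], [-1.0, 0.0, -0.0]]
linear mm [139.14  -6.24  10.14] angular [ 0.0023 -0.0002 -0.0003]
```

step_arm([
  {"hand": 1,"linear": [0,-0.006,0.01],"angular": [0,0,0]},
  {"hand": 1,"linear": [0.04,-0.006,0.01],"angular": [0,0,0]},
  {"hand": 1,"linear": [0.08,-0.006,0.01],"angular": [0,0,0]},
  {"hand": 1,"linear": [0.12,-0.006,0.01],"angular": [0,0,0]},
  {"hand": 1,"linear": [0.139,-0.006,0.01],"angular": [0,0,0]},
])

```text
time_s: 5.08
tcp_pos: [551.1, -242.2, 72.5]
ee_rot: [0.606, 0.362, 0.609, -0.362]
contact_force: [-0.3, -0.6, -0.2]
gripper_width: 91.3
```

```bash
python3 - <<'E'
from h import *
p=imaging.grab_frame("wrist"); save(p,"w3.png",scale=1.5)
p=imaging.grab_frame("side"); save(p,"s3.png",(220,160,360,280),5)
s=readout.state();print(s["time_s"],s["contact_force"],tool()[0])
E
```

```text
5.175 [-0.80376529  0.89437015  0.41476894] [ 550.74731087 -241.9484587    72.45114647]
```

View pics/w3.png

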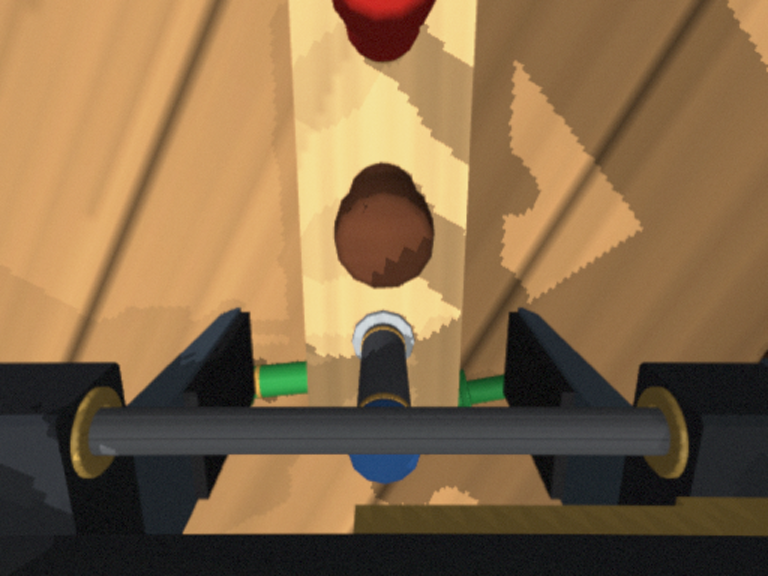

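View pics/s3.png

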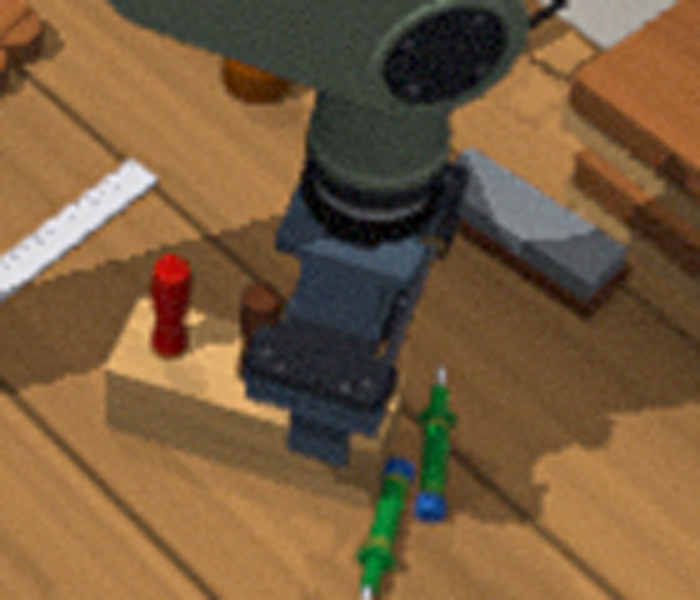

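step_arm([
  {"hand": 1,"linear": [-0.0025,0.001,-0.001],"angular": [0,0,0]},
  {"hand": 0,"linear": [-0.0025,0.001,-0.001],"angular": [0,0,0]},
  {"hand": 0,"linear": [-0.0025,0.001,-0.001],"angular": [0,0,0]},
  {"hand": 0,"linear": [-0.0025,0.001,-0.001],"angular": [0,0,0]},
  {"hand": 0,"linear": [-0.0025,0.001,-0.001],"angular": [0,0,0]},
])

```text
time_s: 5.8
tcp_pos: [552.7, -241.0, 77.6]
ee_rot: [0.608, 0.362, 0.607, -0.362]
contact_force: [-0.3, -0.7, 0.5]
gripper_width: 54.0
```

step_arm([
  {"hand": 0,"linear": [0,0,0],"angular": [0,0,0]},
  {"hand": 0,"linear": [0,0,0],"angular": [0,0,0]},
  {"hand": 0,"linear": [0,0,0],"angular": [0,0,0]},
  {"hand": 0,"linear": [0,0,0],"angular": [0,0,0]},
  {"hand": 0,"linear": [0,0,0],"angular": [0,0,0]},
])

```text
time_s: 6.42
tcp_pos: [552.7, -241.0, 77.4]
ee_rot: [0.607, 0.362, 0.607, -0.362]
contact_force: [1.2, 0.3, -1.4]
gripper_width: 17.8
```

```bash
python3 - <<'E'
from h import *
p=imaging.grab_frame("wrist"); save(p,"w4.png",scale=1.5)
s=readout.state();print(s["time_s"],s["contact_force"],tool()[0],s["gripper_width"])
E
```

```text
6.475 [ 0.15880911 -0.76198055  0.17555666] [ 552.62913247 -240.99823715   77.37019093] 17.911136441013838
```

View pics/w4.png

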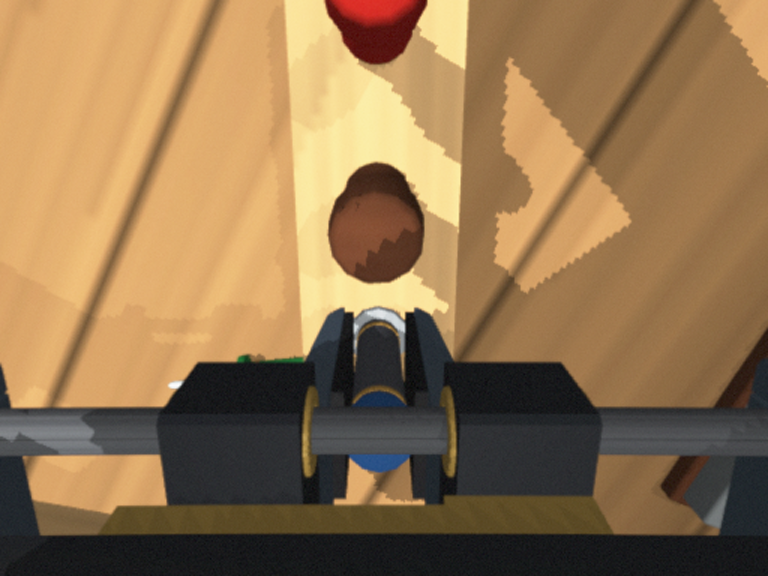

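step_arm([
  {"hand": 0,"linear": [0,0,0],"angular": [0,0,0]},
  {"hand": 0,"linear": [0,0,0],"angular": [0,0,0]},
  {"hand": 0,"linear": [0,0,0],"angular": [0,0,0]},
  {"hand": 0,"linear": [0,0,0],"angular": [0,0,0]},
  {"hand": 0,"linear": [0,0,0],"angular": [0,0,0]},
])

```text
time_s: 7.1
tcp_pos: [552.6, -241.0, 77.4]
ee_rot: [0.607, 0.362, 0.608, -0.362]
contact_force: [-1.0, 0.0, -0.3]
gripper_width: 18.0
```

```bash
python3 - <<'E'
from h import *
p,r=tool(); print(p,r.as_matrix().round(4).tolist())
E
```

```text
[ 552.64319733 -241.00222834   77.35782681] [[-0.0002, 0.8795, 0.4759], [0.0001, 0.4759, -0.8795], [-1.0, -0.0001, -0.0002]]
```

step_arm([
  {"hand": 0,"linear": [-0.01,0,0],"angular": [0,0,0]},
  {"hand": 0,"linear": [-0.03,0,0],"angular": [0,0,0]},
  {"hand": 0,"linear": [-0.06,0,0],"angular": [0,0,0]},
  {"hand": 0,"linear": [-0.09,0,0],"angular": [0,0,0]},
  {"hand": 0,"linear": [-0.12,0,0],"angular": [0,0,0]},
])

```text
time_s: 7.72
tcp_pos: [552.7, -240.9, 198.9]
ee_rot: [0.608, 0.362, 0.607, -0.362]
contact_force: [1.3, 0.4, -0.8]
gripper_width: 17.7
```

step_arm([
  {"hand": 0,"linear": [-0.015,0,0],"angular": [0,0,0]},
  {"hand": 0,"linear": [-0.015,0,0],"angular": [0,0,0]},
  {"hand": 0,"linear": [-0.015,0,0],"angular": [0,0,0]},
  {"hand": 0,"linear": [-0.015,0,0],"angular": [0,0,0]},
  {"hand": 0,"linear": [-0.015,0,0],"angular": [0,0,0]},
])

```text
time_s: 8.35
tcp_pos: [552.4, -240.9, 211.5]
ee_rot: [0.607, 0.362, 0.608, -0.362]
contact_force: [0.1, 0.1, -0.7]
gripper_width: 18.1
```

```bash
python3 - <<'E'
from h import *
import pickle
p=imaging.grab_frame("wrist"); save(p,"w5.png",scale=1.5);pickle.dump(p,open("w5.pkl","wb"))
p=imaging.grab_frame("side"); save(p,"s5.png",(220,130,360,250),5);pickle.dump(p,open("s5.pkl","wb"))
s=readout.state();print(s["time_s"],s["contact_force"],tool()[0],s["gripper_width"])
E
```

```text
8.45 [-0.48226712  0.22153192 -1.00015888] [ 552.58220994 -240.93458644  211.92705355] 17.512861297774222
```

View pics/w5.png

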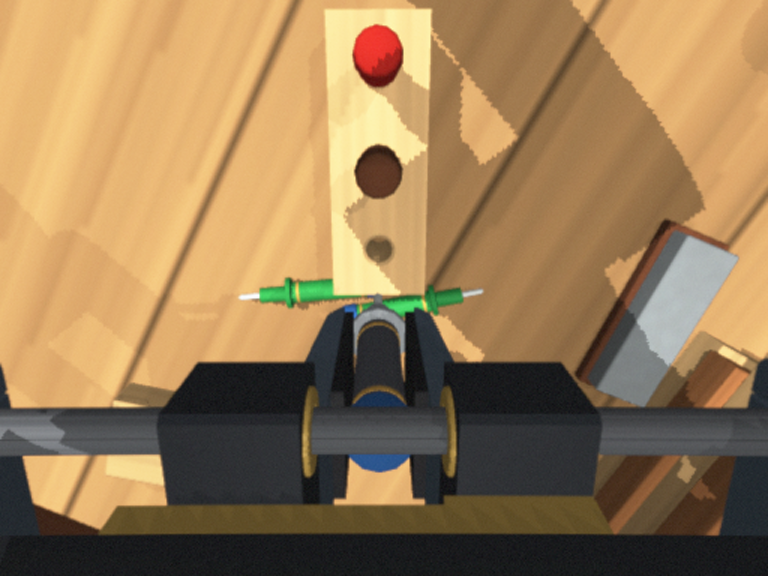

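View pics/s5.png

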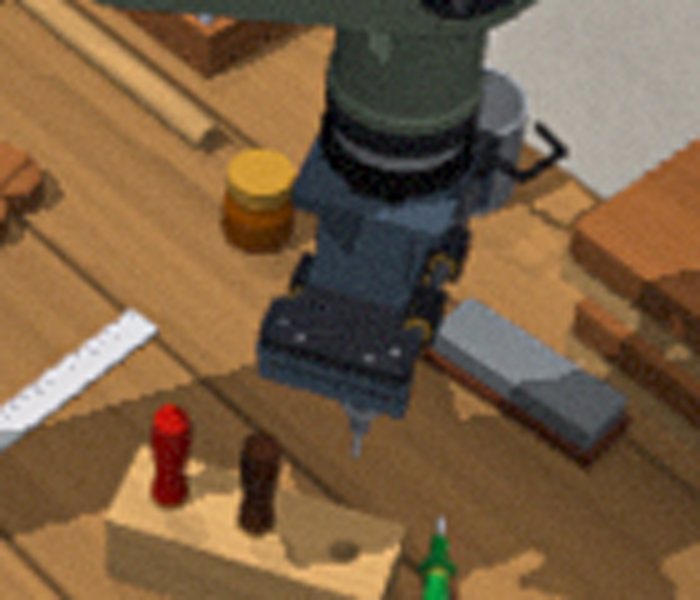

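```bash
python3 - <<'E'
from h import *
import pickle
p=pickle.load(open("w5.pkl","rb")); print("slot",at_z(p,379/1.5,249/1.5,60))
save(p,"w5c.png",(220,150,290,215),10)
q=pickle.load(open("s5.pkl","rb")); save(q,"s5c.png",(275,200,310,230),20)
print("slot side",at_z(q,220+345/5,130+549/5,60))
for z in range(130,215,8): print(z,np.round(proj(q,(552.5,-241,z)),1),np.round(proj(p,(552.5,-241,z)),1))
go((570.5,213,212),(0.88,0.476))
E
```

```text
slot [ 552.15970194 -240.88053424   60.        ]
slot side [ 551.38382502 -244.64019339   60.        ]
130 [290.3 224.4] [253.  188.5]
138 [290.5 222.6] [253.  191.7]
146 [290.8 220.9] [253.  195.2]
154 [291.  219.1] [253.  198.9]
162 [291.2 217.3] [253.  202.8]
170 [291.5 215.5] [253. 207.]
178 [291.7 213.7] [253.  211.5]
186 [291.9 211.9] [253.1 216.3]
194 [292.2 210. ] [253.1 221.5]
202 [292.4 208.2] [253.1 227. ]
210 [292.7 206.3] [253.1 233.1]
linear mm [ 1.2000e-01  2.3179e+02 -3.9071e+02] angular [ 0.0002 -0.0008  0.0005]
```

View pics/w5c.png

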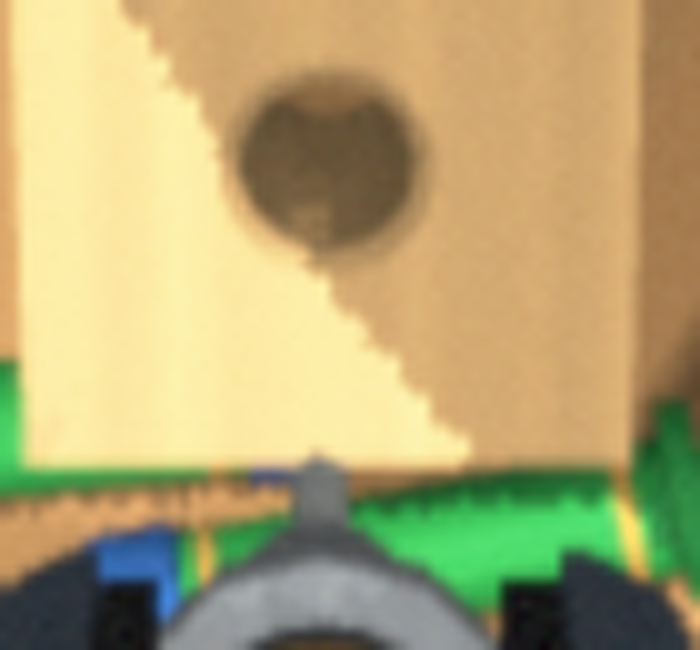

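View pics/s5c.png

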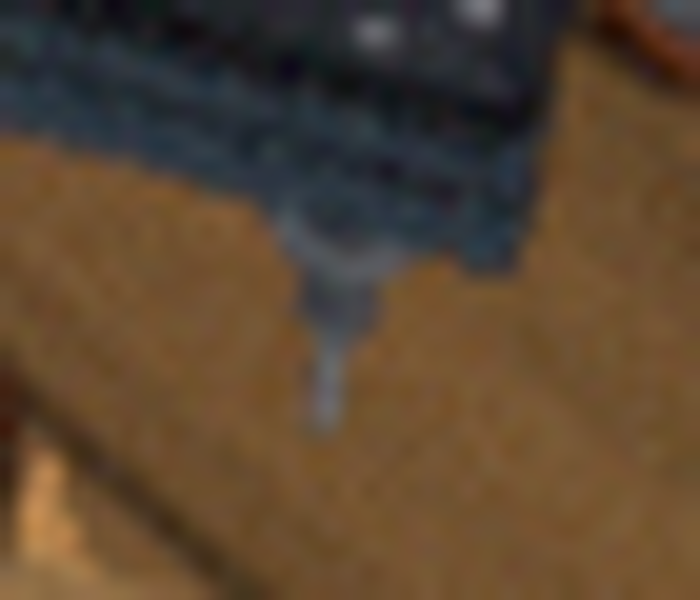

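step_arm([
  {"hand": 0,"linear": [0,0.02,-0.034],"angular": [0,0,0]},
  {"hand": 0,"linear": [0,0.05,-0.084],"angular": [0,0,0]},
  {"hand": 0,"linear": [0,0.08,-0.135],"angular": [0,0,0]},
  {"hand": 0,"linear": [0,0.11,-0.185],"angular": [0,0,0]},
  {"hand": 0,"linear": [0,0.14,-0.236],"angular": [0,0,0]},
])

```text
time_s: 9.07
tcp_pos: [563.5, 35.0, 212.5]
ee_rot: [0.608, 0.362, 0.607, -0.362]
contact_force: [0.5, 0.5, -1.3]
gripper_width: 17.7
```

step_arm([
  {"hand": 0,"linear": [0,0.03,-0.05],"angular": [0,0,0]},
  {"hand": 0,"linear": [0,0.06,-0.1],"angular": [0,0,0]},
  {"hand": 0,"linear": [0,0.08,-0.135],"angular": [0,0,0]},
  {"hand": 0,"linear": [0,0.092,-0.155],"angular": [0,0,0]},
  {"hand": 0,"linear": [0,0.092,-0.155],"angular": [0,0,0]},
])

```text
time_s: 9.7
tcp_pos: [570.7, 214.1, 212.2]
ee_rot: [0.608, 0.361, 0.608, -0.362]
contact_force: [-0.6, -0.6, -1.1]
gripper_width: 17.9
```

step_arm([
  {"hand": 0,"linear": [0.03,0,0],"angular": [0,0,0]},
  {"hand": 0,"linear": [0.06,0,0],"angular": [0,0,0]},
  {"hand": 0,"linear": [0.08,0,0],"angular": [0,0,0]},
  {"hand": 0,"linear": [0.08,0,0],"angular": [0,0,0]},
  {"hand": 0,"linear": [0.08,0,0],"angular": [0,0,0]},
])

```text
time_s: 10.32
tcp_pos: [571.5, 212.5, 133.6]
ee_rot: [0.608, 0.363, 0.607, -0.362]
contact_force: [0.4, -0.0, -1.7]
gripper_width: 17.8
```

```bash
python3 - <<'E'
from h import *
import pickle
p=imaging.grab_frame("wrist"); save(p,"w6.png",scale=1.5);pickle.dump(p,open("w6.pkl","wb")); save(p,"w6c.png",(215,150,295,220),9)
q=imaging.grab_frame("side"); save(q,"s6.png",(150,90,270,200),6);pickle.dump(q,open("s6.pkl","wb"))
s=readout.state();print(s["time_s"],s["contact_force"],tool()[0],s["gripper_width"])
go((570.5,213,132),(0.88,0.476))
E
```

```text
10.425 [ 0.05782043 -0.27165734 -1.74011226] [571.57412793 213.04382339 133.84703189] 17.54696475821225
linear mm [ 1.84 -0.97 -0.47] angular [-0.0004  0.0005 -0.0025]
```

View pics/w6c.png

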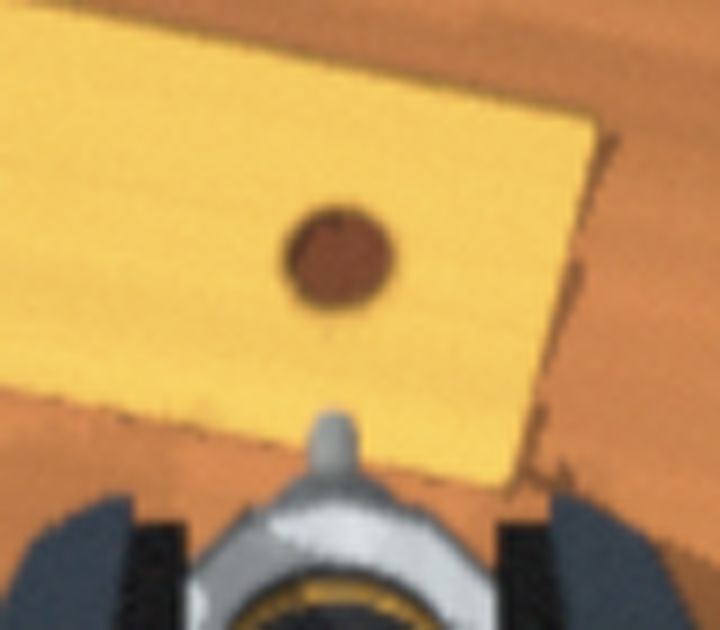

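View pics/s6.png

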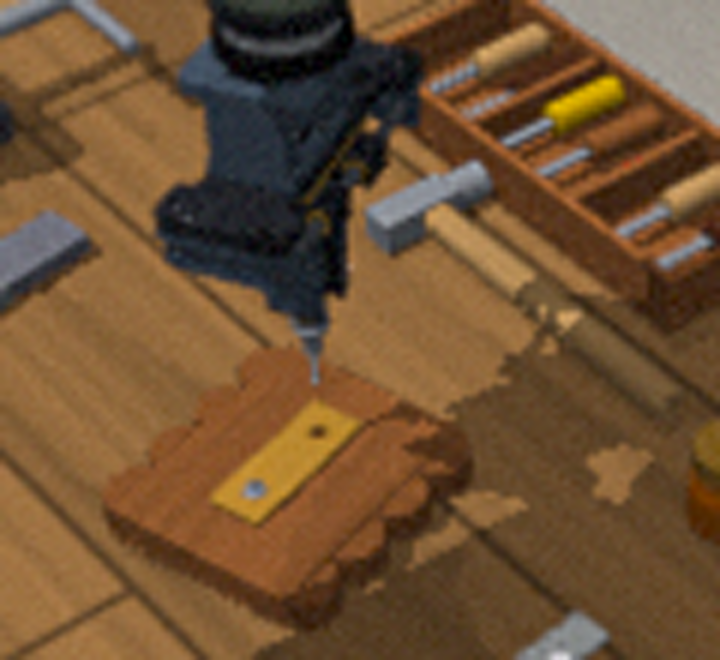

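```bash
python3 - <<'E'
from h import *
import pickle
p=pickle.load(open("w6.pkl","rb")); q=pickle.load(open("s6.pkl","rb"))
t,r=tool()
h=at_z(p,215+340/9,150+257.5/9,32); print("hole",h,"tcp",t,"in tool",r.inv().apply(h-t))
print("hole side",at_z(q,150+318/6,90+431/6,32))
for z in range(60,90,4): print(z,np.round(proj(q,(t[0],t[1],z)),1),np.round(proj(p,(t[0],t[1],z)),1))
print("tip side px",150+316/6,90+384/6,"wrist",215+334/9,150+410/9)
E
```

```text
hole [570.77226121 214.08810489  32.        ] tcp [571.57412793 213.04382339 133.84703189] in tool [101.84552072  -0.46773009  -1.35002112]
hole side [568.37272564 209.2245965   32.        ]
60 [202.5 155.1] [253.2 190.8]
64 [202.5 154.3] [253.2 192.5]
68 [202.4 153.5] [253.2 194.2]
72 [202.3 152.6] [253.2 196. ]
76 [202.2 151.8] [253.2 197.9]
80 [202.2 150.9] [253.3 199.8]
84 [202.1 150.1] [253.3 201.8]
88 [202.  149.2] [253.3 203.9]
tip side px 202.66666666666666 154.0 wrist 252.11111111111111 195.55555555555554
```

step_arm([
  {"hand": 0,"linear": [0,0,-0.0012],"angular": [0,0,0]},
  {"hand": 0,"linear": [0.012,0,-0.0012],"angular": [0,0,0]},
  {"hand": 0,"linear": [0.024,0,-0.0012],"angular": [0,0,0]},
  {"hand": 0,"linear": [0.028,0,-0.0012],"angular": [0,0,0]},
  {"hand": 0,"linear": [0.028,0,-0.0012],"angular": [0,0,0]},
])

```text
time_s: 11.05
tcp_pos: [569.8, 214.3, 103.7]
ee_rot: [0.607, 0.362, 0.608, -0.362]
contact_force: [-0.5, 0.2, -1.3]
gripper_width: 18.0
```

```bash
python3 - <<'E'
from h import *
import pickle
p=imaging.grab_frame("wrist"); pickle.dump(p,open("w7.pkl","wb")); save(p,"w7c.png",(215,150,295,220),9)
q=imaging.grab_frame("side"); save(q,"s7.png",(180,130,230,175),14);pickle.dump(q,open("s7.pkl","wb"))
s=readout.state();print(s["time_s"],s["contact_force"],tool()[0],s["gripper_width"])
E
```

```text
11.15 [ 0.61587158 -0.59596749 -2.00359424] [570.34339537 214.45546256 104.54964401] 17.645509491474115
```

View pics/w7c.png

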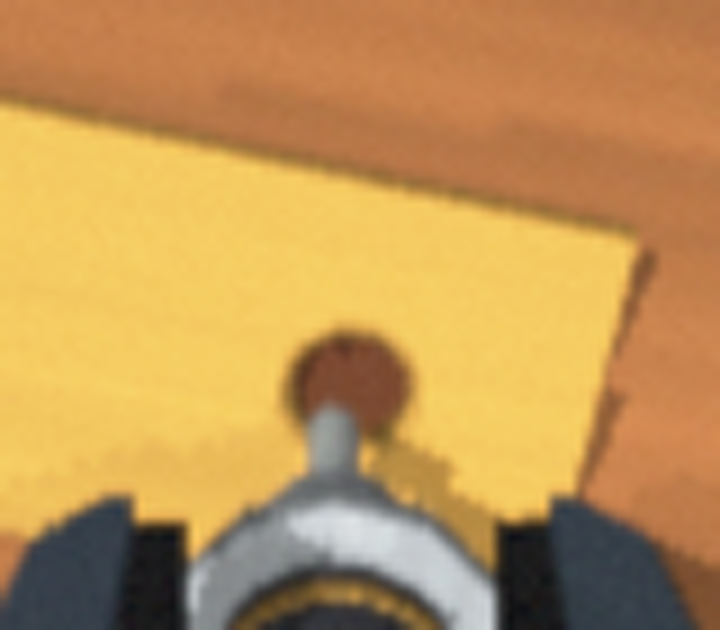

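View pics/s7.png

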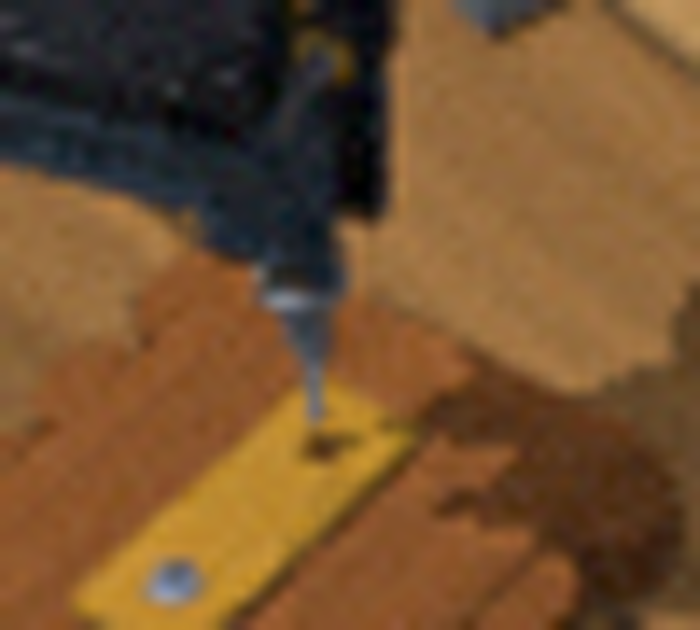

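```bash
python3 - <<'E'
from h import *
import pickle
p=pickle.load(open("w7.pkl","rb")); q=pickle.load(open("s7.pkl","rb"))
t,r=tool(); print(t)
h=at_z(p,215+350/9,150+389/9,32); print("hole",h,"in tool",r.inv().apply(h-t))
for z in (34,38,42):
    a=at_z(p,215+334/9,150+405/9,z); print(z,"tip wrist",a,r.inv().apply(a-t))
    a=at_z(q,180+316/14,130+424/14,z); print("   tip side",a, r.inv().apply(a-t))
hs=at_z(q,180+322/14,130+447/14,32);print("hole side",hs,r.inv().apply(hs-t))
E
```

```text
[570.34339537 214.45546256 104.54964401]
hole [570.76746898 213.87265009  32.        ] in tool [7.25496918e+01 6.56176676e-02 7.12925492e-01]
34 tip wrist [569.94447602 212.61610718  34.        ] [70.54916171 -1.25545647  1.42626962]
   tip side [570.76995847 214.83019965  34.        ] [70.54986357  0.52443325 -0.12795651]
38 tip wrist [569.2952398  213.83112624  38.        ] [ 6.65491369e+01 -1.24641278e+00  4.87724169e-02]
   tip side [568.52246117 211.29810579  38.        ] [66.54839781 -3.13176507  1.90856424]
42 tip wrist [568.64600358 215.0461453   42.        ] [62.54911205 -1.23736909 -1.32872479]
   tip side [566.27496387 207.76601193  42.        ] [62.54693204 -6.78796338  3.94508499]
hole side [568.08504816 208.83270365  32.        ] [72.54779512 -4.69246963  3.86840379]
```

step_arm([
  {"hand": 0,"linear": [0,0.0011,0.0008],"angular": [0,0,0]},
  {"hand": 0,"linear": [0.002,0.0011,0.0008],"angular": [0,0,0]},
  {"hand": 0,"linear": [0.004,0.0011,0.0008],"angular": [0,0,0]},
  {"hand": 0,"linear": [0.004,0.0011,0.0008],"angular": [0,0,0]},
  {"hand": 0,"linear": [0.004,0.0011,0.0008],"angular": [0,0,0]},
])

```text
time_s: 11.78
tcp_pos: [571.5, 214.2, 100.4]
ee_rot: [0.607, 0.362, 0.607, -0.362]
contact_force: [0.3, -0.2, -1.5]
gripper_width: 17.8
```

```bash
python3 - <<'E'
from h import *
import pickle
p=imaging.grab_frame("wrist"); pickle.dump(p,open("w8.pkl","wb")); save(p,"w8c.png",(215,150,295,220),9)
q=imaging.grab_frame("side"); save(q,"s8.png",(180,130,230,175),14);pickle.dump(q,open("s8.pkl","wb"))
s=readout.state();print(s["time_s"],s["contact_force"],tool()[0],s["gripper_width"])
E
```

```text
11.875 [ 0.48372026  0.40513565 -1.51422547] [571.50762327 214.19994734 100.52412933] 17.862985001376327
```

View pics/w8c.png

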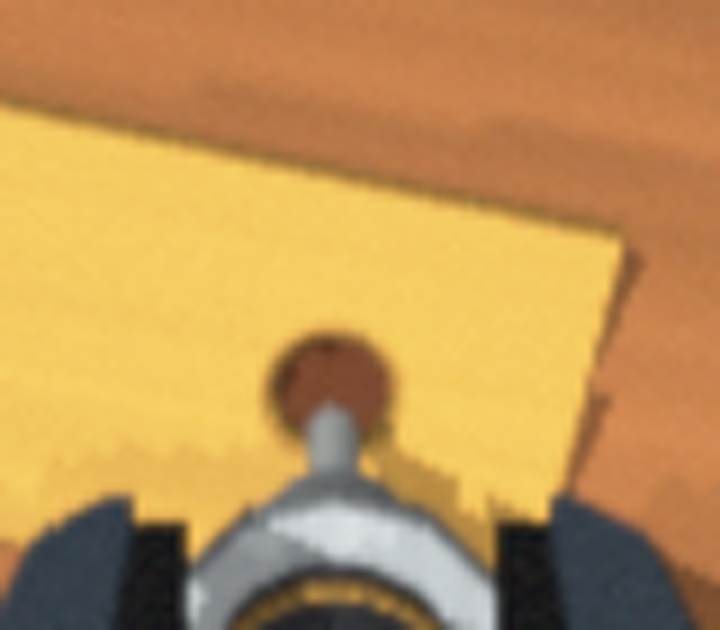

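View pics/s8.png

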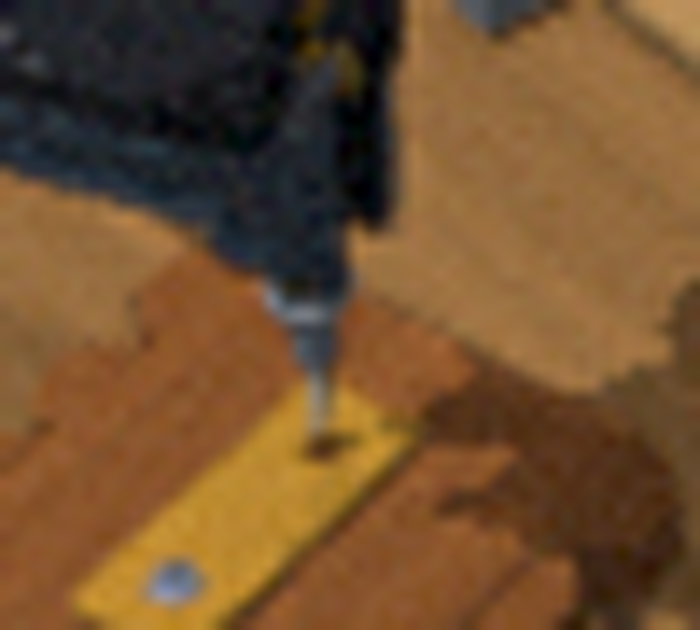

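step_arm([
  {"hand": 0,"linear": [0.001,0,0],"angular": [0,0,0]},
  {"hand": 0,"linear": [0.002,0,0],"angular": [0,0,0]},
  {"hand": 0,"linear": [0.003,0,0],"angular": [0,0,0]},
  {"hand": 0,"linear": [0.004,0,0],"angular": [0,0,0]},
  {"hand": 0,"linear": [0.004,0,0],"angular": [0,0,0]},
])

```text
time_s: 12.5
tcp_pos: [571.4, 214.2, 96.3]
ee_rot: [0.607, 0.362, 0.607, -0.362]
contact_force: [0.7, -0.6, -1.2]
gripper_width: 18.0
```

```bash
python3 - <<'E'
from h import *
p=imaging.grab_frame("wrist"); save(p,"w9c.png",(215,150,295,220),9)
s=readout.state();print(s["time_s"],s["contact_force"],tool()[0],s["gripper_width"])
E
```

```text
12.55 [-0.00290095  0.61450172 -1.17694187] [571.43906489 214.17706606  96.3991539 ] 17.840185026418975
```

View pics/w9c.png

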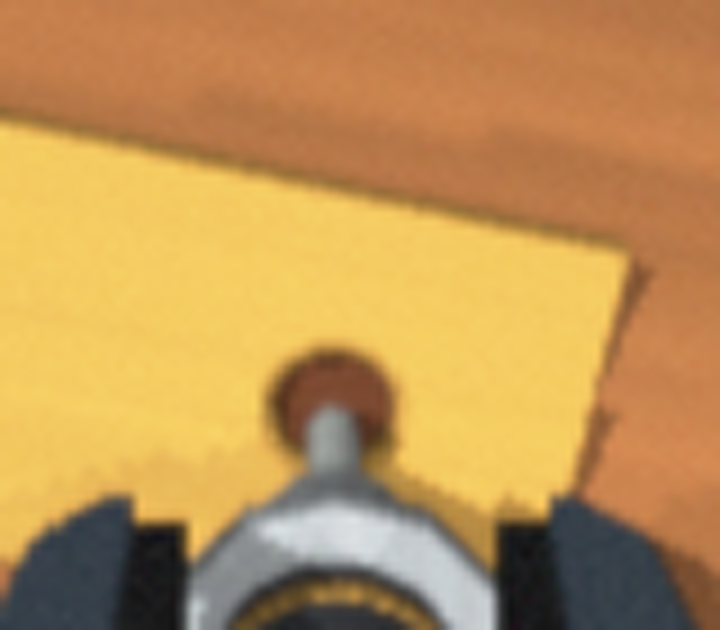

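step_arm([
  {"hand": 0,"linear": [0.0005,0,0],"angular": [0,0,0]},
  {"hand": 0,"linear": [0.001,0,0],"angular": [0,0,0]},
  {"hand": 0,"linear": [0.0015,0,0],"angular": [0,0,0]},
  {"hand": 0,"linear": [0.002,0,0],"angular": [0,0,0]},
  {"hand": 0,"linear": [0.002,0,0],"angular": [0,0,0]},
])

```text
time_s: 13.18
tcp_pos: [571.4, 214.1, 94.4]
ee_rot: [0.607, 0.362, 0.607, -0.362]
contact_force: [-1.2, -0.3, -1.9]
gripper_width: 17.6
```

step_arm([
  {"hand": 0,"linear": [0.0005,0,0],"angular": [0,0,0]},
  {"hand": 0,"linear": [0.001,0,0],"angular": [0,0,0]},
  {"hand": 0,"linear": [0.001,0,0],"angular": [0,0,0]},
  {"hand": 0,"linear": [0.001,0,0],"angular": [0,0,0]},
  {"hand": 0,"linear": [0.001,0,0],"angular": [0,0,0]},
])

```text
time_s: 13.8
tcp_pos: [571.5, 214.2, 93.5]
ee_rot: [0.607, 0.362, 0.607, -0.362]
contact_force: [0.4, -0.3, -2.4]
gripper_width: 18.3
```

step_arm([
  {"hand": 0,"linear": [0.0005,0,0],"angular": [0,0,0]},
  {"hand": 0,"linear": [0.001,0,0],"angular": [0,0,0]},
  {"hand": 0,"linear": [0.001,0,0],"angular": [0,0,0]},
  {"hand": 0,"linear": [0.001,0,0],"angular": [0,0,0]},
  {"hand": 0,"linear": [0.001,0,0],"angular": [0,0,0]},
])

```text
time_s: 14.42
tcp_pos: [571.5, 214.2, 92.5]
ee_rot: [0.607, 0.362, 0.607, -0.362]
contact_force: [0.8, 0.3, -2.0]
gripper_width: 17.9
```

step_arm([
  {"hand": 0,"linear": [0.0005,0,0],"angular": [0,0,0]},
  {"hand": 0,"linear": [0.001,0,0],"angular": [0,0,0]},
  {"hand": 0,"linear": [0.001,0,0],"angular": [0,0,0]},
  {"hand": 0,"linear": [0.001,0,0],"angular": [0,0,0]},
  {"hand": 0,"linear": [0.001,0,0],"angular": [0,0,0]},
])

```text
time_s: 15.05
tcp_pos: [571.5, 214.2, 91.5]
ee_rot: [0.607, 0.362, 0.607, -0.362]
contact_force: [-0.3, -0.6, -1.2]
gripper_width: 17.8
```

step_arm([
  {"hand": 0,"linear": [0.0005,0,0],"angular": [0,0,0]},
  {"hand": 0,"linear": [0.001,0,0],"angular": [0,0,0]},
  {"hand": 0,"linear": [0.001,0,0],"angular": [0,0,0]},
  {"hand": 0,"linear": [0.001,0,0],"angular": [0,0,0]},
  {"hand": 0,"linear": [0.001,0,0],"angular": [0,0,0]},
])

```text
time_s: 15.68
tcp_pos: [571.6, 214.3, 90.7]
ee_rot: [0.608, 0.362, 0.607, -0.362]
contact_force: [-0.0, -0.1, 1.0]
gripper_width: 17.8
```

```bash
python3 - <<'E'
from h import *
p=imaging.grab_frame("wrist"); save(p,"w10c.png",(215,150,295,220),9)
q=imaging.grab_frame("side"); save(q,"s10.png",(180,130,230,175),14)
s=readout.state();print(s["time_s"],s["contact_force"],tool()[0],s["gripper_width"])
E
```

```text
15.775 [ 0.43800074 -0.25784009  1.29635869] [571.578175   214.2313275   90.64132021] 18.075813285021457
```

View pics/w10c.png

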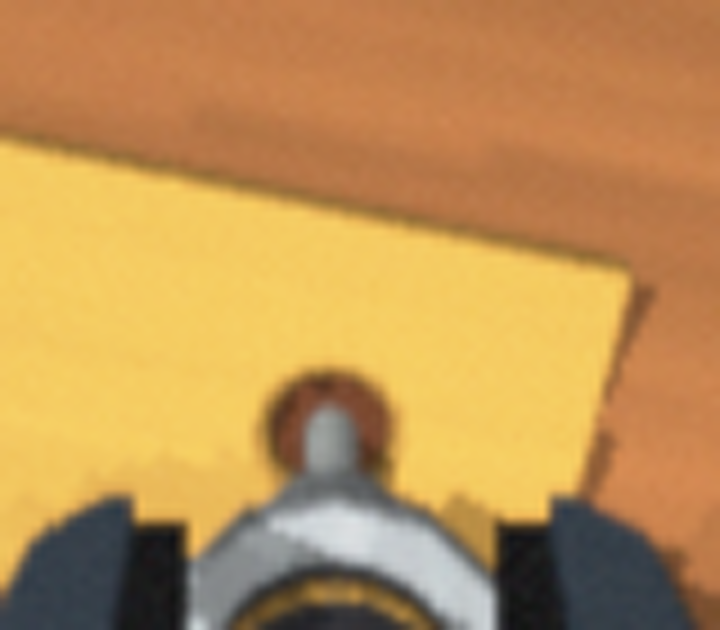

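View pics/s10.png

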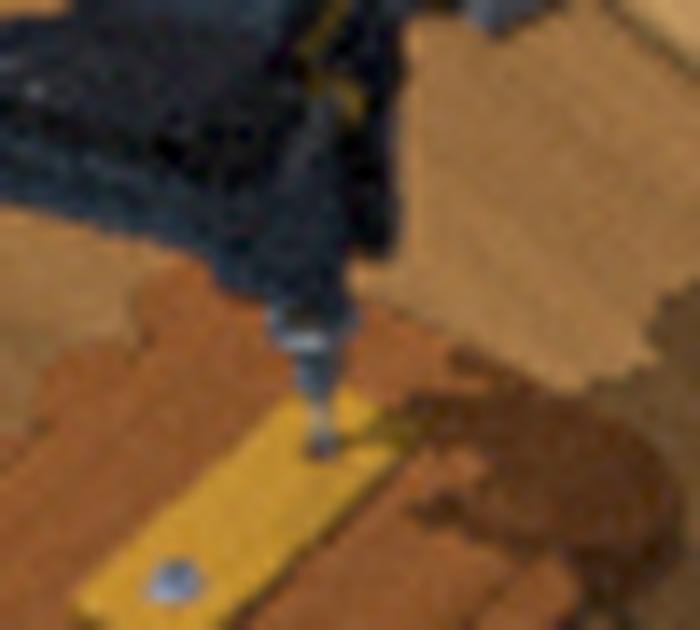

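step_arm([
  {"hand": 0,"linear": [0.0005,0,0],"angular": [0,0,0]},
  {"hand": 0,"linear": [0.001,0,0],"angular": [0,0,0]},
  {"hand": 0,"linear": [0.001,0,0],"angular": [0,0,0]},
  {"hand": 0,"linear": [0.001,0,0],"angular": [0,0,0]},
  {"hand": 0,"linear": [0.001,0,0],"angular": [0,0,0]},
])

```text
time_s: 16.4
tcp_pos: [571.7, 214.3, 89.7]
ee_rot: [0.608, 0.362, 0.607, -0.362]
contact_force: [-1.0, -0.4, 4.8]
gripper_width: 17.7
```

step_arm([
  {"hand": 0,"linear": [0.0005,0,0],"angular": [0,0,0]},
  {"hand": 0,"linear": [0.001,0,0],"angular": [0,0,0]},
  {"hand": 0,"linear": [0.001,0,0],"angular": [0,0,0]},
  {"hand": 0,"linear": [0.001,0,0],"angular": [0,0,0]},
  {"hand": 0,"linear": [0.001,0,0],"angular": [0,0,0]},
])

```text
time_s: 17.02
tcp_pos: [571.8, 214.3, 89.0]
ee_rot: [0.608, 0.362, 0.607, -0.362]
contact_force: [-0.2, -0.0, 7.3]
gripper_width: 17.8
```

step_arm([
  {"hand": 0,"linear": [0.0005,0,0],"angular": [0,0,0]},
  {"hand": 0,"linear": [0.001,0,0],"angular": [0,0,0]},
  {"hand": 0,"linear": [0.001,0,0],"angular": [0,0,0]},
  {"hand": 0,"linear": [0.001,0,0],"angular": [0,0,0]},
  {"hand": 0,"linear": [0.001,0,0],"angular": [0,0,0]},
])

```text
time_s: 17.65
tcp_pos: [571.9, 214.3, 88.3]
ee_rot: [0.608, 0.362, 0.607, -0.362]
contact_force: [-0.7, -0.4, 7.3]
gripper_width: 18.0
```

step_arm([
  {"hand": 0,"linear": [0.0005,0,0],"angular": [0,0,0]},
  {"hand": 0,"linear": [0.001,0,0],"angular": [0,0,0]},
  {"hand": 0,"linear": [0.001,0,0],"angular": [0,0,0]},
  {"hand": 0,"linear": [0.001,0,0],"angular": [0,0,0]},
  {"hand": 0,"linear": [0.001,0,0],"angular": [0,0,0]},
])

```text
time_s: 18.27
tcp_pos: [572.0, 214.3, 87.5]
ee_rot: [0.608, 0.362, 0.607, -0.361]
contact_force: [-0.0, -0.2, 8.6]
gripper_width: 18.2
```

step_arm([
  {"hand": 0,"linear": [0.0005,0,0],"angular": [0,0,0]},
  {"hand": 0,"linear": [0.001,0,0],"angular": [0,0,0]},
  {"hand": 0,"linear": [0.001,0,0],"angular": [0,0,0]},
  {"hand": 0,"linear": [0.001,0,0],"angular": [0,0,0]},
  {"hand": 0,"linear": [0.001,0,0],"angular": [0,0,0]},
])

```text
time_s: 18.9
tcp_pos: [572.0, 214.4, 86.6]
ee_rot: [0.608, 0.362, 0.607, -0.361]
contact_force: [-0.2, -0.2, 8.5]
gripper_width: 17.7
```

```bash
python3 - <<'E'
from h import *
p=imaging.grab_frame("wrist"); save(p,"w11c.png",(215,150,295,220),9)
s=readout.state();print(s["time_s"],s["contact_force"],tool()[0],s["gripper_width"])
E
```

```text
18.95 [-2.13592418 -1.09022182  8.44319113] [572.0518846  214.34162579  86.57350263] 17.90442499730976
```

View pics/w11c.png

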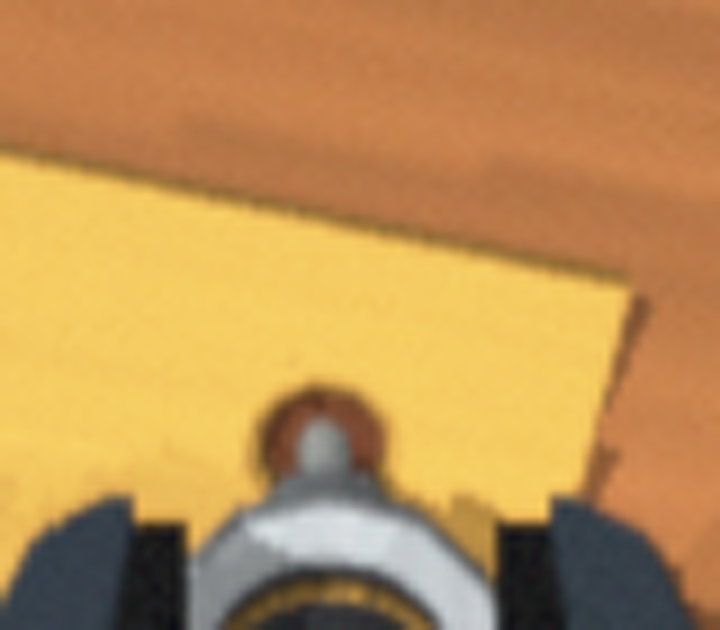

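step_arm([
  {"hand": 0,"linear": [0.0005,0,0],"angular": [0,0,0]},
  {"hand": 0,"linear": [0.001,0,0],"angular": [0,0,0]},
  {"hand": 0,"linear": [0.001,0,0],"angular": [0,0,0]},
  {"hand": 0,"linear": [0.001,0,0],"angular": [0,0,0]},
  {"hand": 0,"linear": [0.001,0,0],"angular": [0,0,0]},
])

```text
time_s: 19.58
tcp_pos: [572.0, 214.3, 85.3]
ee_rot: [0.608, 0.362, 0.607, -0.362]
contact_force: [-1.0, -0.3, 7.7]
gripper_width: 17.7
```

step_arm([
  {"hand": 0,"linear": [0.0005,0,0],"angular": [0,0,0]},
  {"hand": 0,"linear": [0.0008,0,0],"angular": [0,0,0]},
  {"hand": 0,"linear": [0.0008,0,0],"angular": [0,0,0]},
  {"hand": 0,"linear": [0.0008,0,0],"angular": [0,0,0]},
  {"hand": 0,"linear": [0.0008,0,0],"angular": [0,0,0]},
])

```text
time_s: 20.2
tcp_pos: [571.7, 214.3, 84.0]
ee_rot: [0.608, 0.362, 0.607, -0.362]
contact_force: [0.1, -0.1, 6.5]
gripper_width: 17.8
```

step_arm([
  {"hand": 0,"linear": [0.0004,0,0],"angular": [0,0,0]},
  {"hand": 0,"linear": [0.0006,0,0],"angular": [0,0,0]},
  {"hand": 0,"linear": [0.0006,0,0],"angular": [0,0,0]},
  {"hand": 0,"linear": [0.0006,0,0],"angular": [0,0,0]},
  {"hand": 0,"linear": [0.0006,0,0],"angular": [0,0,0]},
])

```text
time_s: 20.82
tcp_pos: [571.4, 214.2, 82.9]
ee_rot: [0.607, 0.362, 0.608, -0.362]
contact_force: [1.0, -0.2, 2.5]
gripper_width: 17.9
```

```bash
python3 - <<'E'
from h import *
p=imaging.grab_frame("wrist"); save(p,"w12c.png",(215,150,295,220),9)
s=readout.state();print(s["time_s"],s["contact_force"],tool()[0],s["gripper_width"])
E
```

```text
20.875 [-0.10326893  0.65611563  3.21320616] [571.38096815 214.17689375  82.95367959] 17.994863270202288
```

View pics/w12c.png

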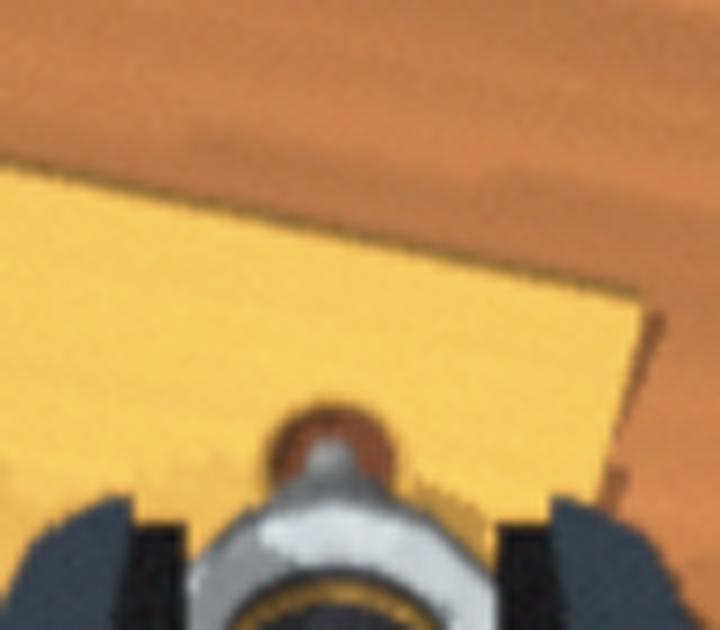

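Force rose to about 10 N, then fell to about 4.6 N net at about 8 mm travel: the spring snapped without reaching the stop. Now I lift.

step_arm([
  {"hand": 0,"linear": [-0.005,0,0],"angular": [0,0,0]},
  {"hand": 0,"linear": [-0.015,0,0],"angular": [0,0,0]},
  {"hand": 0,"linear": [-0.04,0,0],"angular": [0,0,0]},
  {"hand": 0,"linear": [-0.08,0,0],"angular": [0,0,0]},
  {"hand": 0,"linear": [-0.125,0,0],"angular": [0,0,0]},
])

```text
time_s: 21.5
tcp_pos: [570.4, 213.8, 207.9]
ee_rot: [0.607, 0.361, 0.608, -0.363]
contact_force: [0.4, 1.0, -1.5]
gripper_width: 17.9
```

```bash
python3 - <<'E'
from h import *
p=imaging.grab_frame("wrist"); save(p,"w13.png",scale=1.5); save(p,"w13c.png",(215,150,295,220),9)
s=readout.state();print(s["time_s"],s["contact_force"],tool()[0],s["gripper_width"])
print(tool()[1].as_matrix().round(4).tolist())
go((552.4,-240.9,212),(0.88,0.476))
E
```

```text
21.55 [2.3773751  0.44976546 2.5852621 ] [573.65137237 214.97765698 215.37405058] 17.98719421926587
[[0.0088, 0.8795, 0.4759], [0.0033, 0.4759, -0.8795], [-1.0, 0.0093, 0.0013]]
linear mm [   1.7  -235.66  390.83] angular [ 0.0001  0.0013 -0.0093]
```

View pics/w13.png

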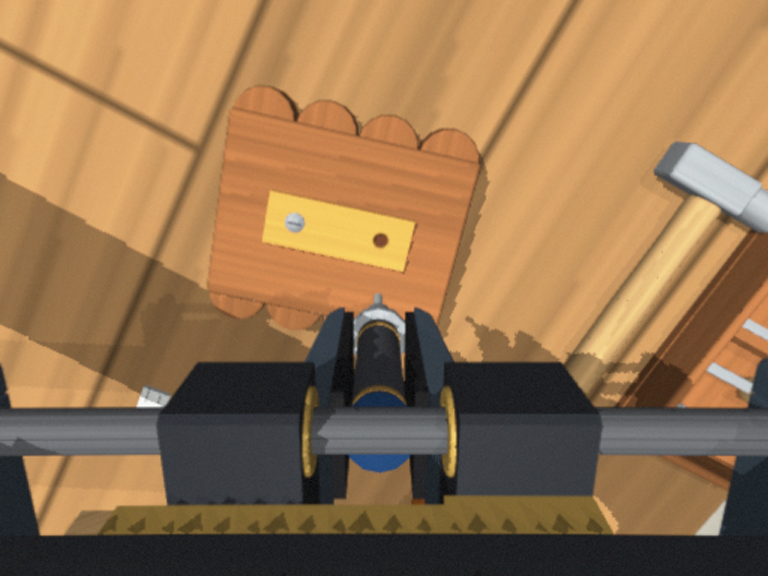

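View pics/w13c.png

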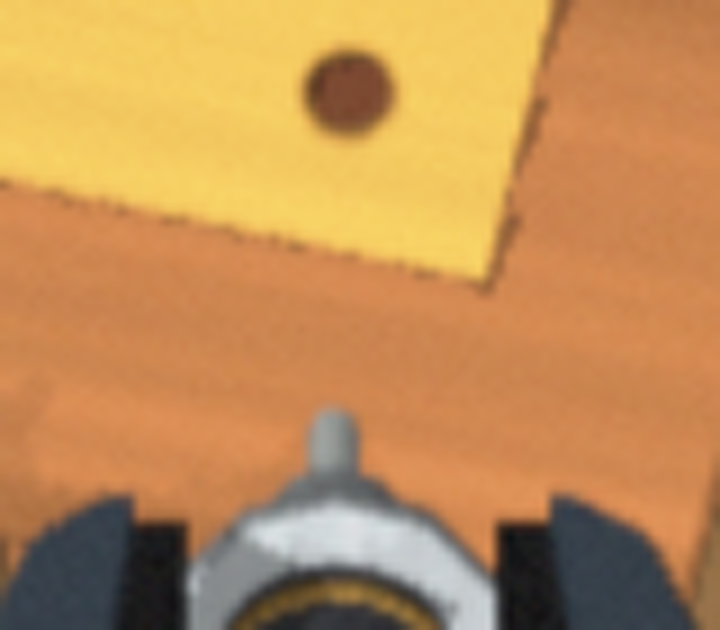

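step_arm([
  {"hand": 0,"linear": [0,-0.02,0.034],"angular": [0,0,0]},
  {"hand": 0,"linear": [0,-0.05,0.084],"angular": [0,0,0]},
  {"hand": 0,"linear": [0,-0.08,0.135],"angular": [0,0,0]},
  {"hand": 0,"linear": [0,-0.11,0.185],"angular": [0,0,0]},
  {"hand": 0,"linear": [0,-0.14,0.236],"angular": [0,0,0]},
])

```text
time_s: 22.18
tcp_pos: [559.8, -61.7, 207.4]
ee_rot: [0.607, 0.362, 0.608, -0.362]
contact_force: [0.9, -0.2, -1.4]
gripper_width: 17.7
```

step_arm([
  {"hand": 0,"linear": [0,-0.03,0.05],"angular": [0,0,0]},
  {"hand": 0,"linear": [0,-0.06,0.1],"angular": [0,0,0]},
  {"hand": 0,"linear": [0,-0.08,0.135],"angular": [0,0,0]},
  {"hand": 0,"linear": [0,-0.0931,0.1554],"angular": [0,0,0]},
  {"hand": 0,"linear": [0,-0.0931,0.1554],"angular": [0,0,0]},
])

```text
time_s: 22.8
tcp_pos: [551.9, -242.4, 207.0]
ee_rot: [0.606, 0.363, 0.608, -0.363]
contact_force: [0.6, 1.3, -1.7]
gripper_width: 18.0
```

step_arm([
  {"hand": 0,"linear": [0.02,0,0],"angular": [0,0,0]},
  {"hand": 0,"linear": [0.02,0,0],"angular": [0,0,0]},
  {"hand": 0,"linear": [0.02,0,0],"angular": [0,0,0]},
  {"hand": 0,"linear": [0.02,0,0],"angular": [0,0,0]},
  {"hand": 0,"linear": [0.02,0,0],"angular": [0,0,0]},
])

```text
time_s: 23.42
tcp_pos: [553.0, -240.9, 188.6]
ee_rot: [0.608, 0.362, 0.607, -0.362]
contact_force: [0.6, -0.4, -2.0]
gripper_width: 18.1
```

```bash
python3 - <<'E'
from h import *
import pickle
p=imaging.grab_frame("wrist"); pickle.dump(p,open("w14.pkl","wb")); save(p,"w14c.png",(215,150,295,220),9)
t,r=tool()
s=readout.state();print(s["time_s"],s["contact_force"],t,s["gripper_width"])
print(r.as_matrix().round(4).tolist())
go((552.3,-240.9,190),(0.88,0.476))
E
```

```text
23.475 [ 0.68279935 -0.44743178 -1.72511441] [ 552.92504015 -240.91765466  188.47799318] 18.008946743286177
[[0.0007, 0.8794, 0.4761], [-0.0002, 0.4761, -0.8794], [-1.0, 0.0006, 0.0005]]
linear mm [-1.52 -0.54 -0.31] angular [ 0.0003  0.0005 -0.0006]
```

View pics/w14c.png

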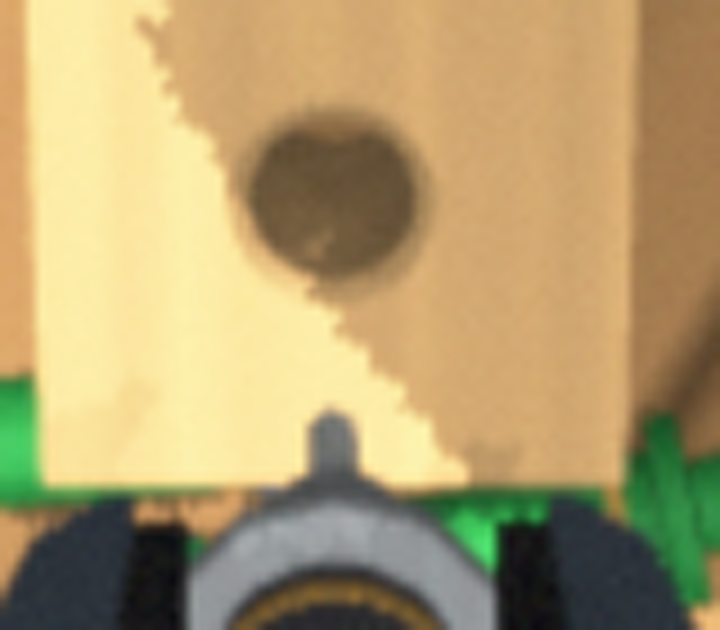

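step_arm([
  {"hand": 0,"linear": [0.02,-0.0004,-0.0003],"angular": [0,0,0]},
  {"hand": 0,"linear": [0.04,-0.0004,-0.0003],"angular": [0,0,0]},
  {"hand": 0,"linear": [0.058,-0.0004,-0.0003],"angular": [0,0,0]},
  {"hand": 0,"linear": [0.058,-0.0004,-0.0003],"angular": [0,0,0]},
  {"hand": 0,"linear": [0.058,-0.0004,-0.0003],"angular": [0,0,0]},
])

```text
time_s: 24.1
tcp_pos: [552.8, -241.2, 130.9]
ee_rot: [0.608, 0.362, 0.607, -0.362]
contact_force: [-0.0, -0.6, -1.4]
gripper_width: 17.7
```

```bash
python3 - <<'E'
from h import *
import pickle
p=imaging.grab_frame("wrist"); save(p,"w15c.png",(215,150,295,220),9)
t,r=tool()
s=readout.state();print(s["time_s"],s["contact_force"],t,s["gripper_width"])
E
```

```text
24.15 [-0.2142344   0.12811779 -1.4407616 ] [ 552.88930427 -241.24004087  131.11341581] 17.846803644501875
```

View pics/w15c.png

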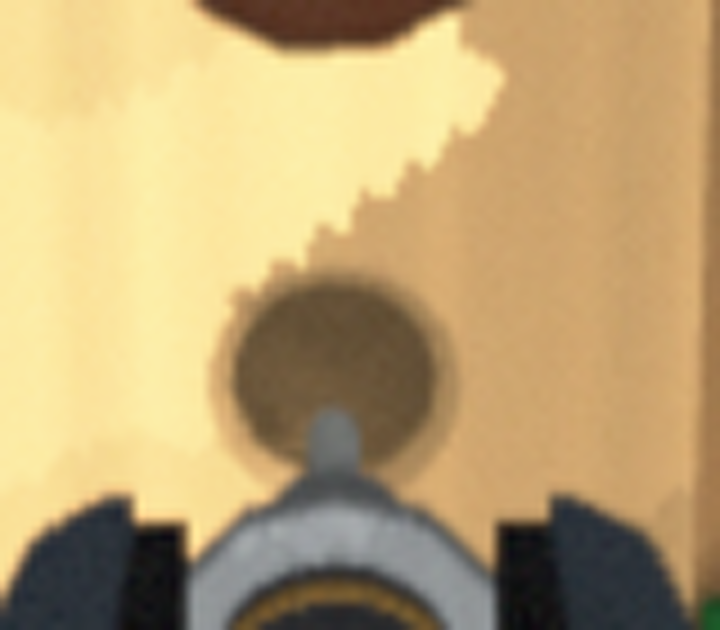

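Tip centred over the mouth, both laterally (334 vs 334 px) and in depth for the remaining descent. I go in.

step_arm([
  {"hand": 0,"linear": [0.005,0,0],"angular": [0,0,0]},
  {"hand": 0,"linear": [0.01,0,0],"angular": [0,0,0]},
  {"hand": 0,"linear": [0.016,0,0],"angular": [0,0,0]},
  {"hand": 0,"linear": [0.022,0,0],"angular": [0,0,0]},
  {"hand": 0,"linear": [0.022,0,0],"angular": [0,0,0]},
])

```text
time_s: 24.78
tcp_pos: [551.8, -240.7, 107.2]
ee_rot: [0.607, 0.362, 0.608, -0.362]
contact_force: [-0.1, 0.1, -1.5]
gripper_width: 18.0
```

```bash
python3 - <<'E'
from h import *
p=imaging.grab_frame("wrist"); save(p,"w16c.png",(215,150,295,220),9)
t,r=tool()
s=readout.state();print(s["time_s"],s["contact_force"],t,s["gripper_width"])
E
```

```text
24.825 [-0.35224174 -0.11248071 -1.60503837] [ 552.08729787 -240.83691348  107.65890677] 17.490542277304286
```

View pics/w16c.png

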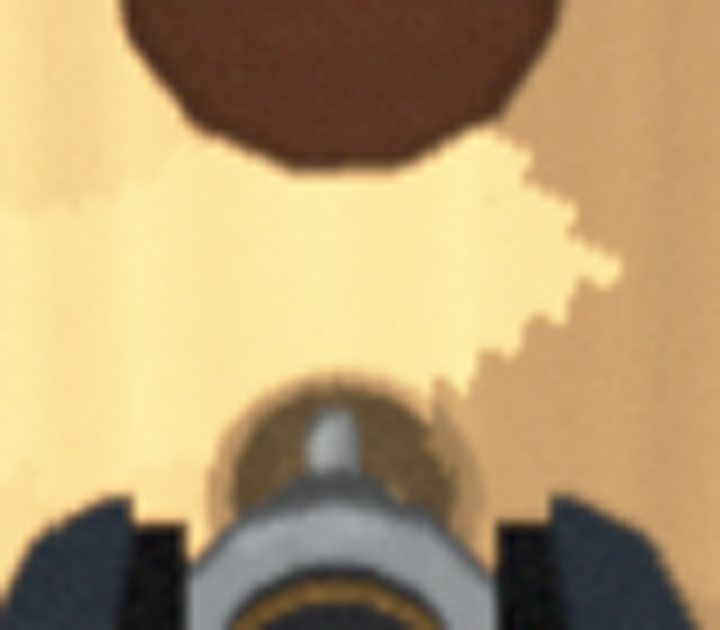

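step_arm([
  {"hand": 0,"linear": [0.004,0.0007,0],"angular": [0,0,0]},
  {"hand": 0,"linear": [0.01,0.0007,0],"angular": [0,0,0]},
  {"hand": 0,"linear": [0.016,0.0007,0],"angular": [0,0,0]},
  {"hand": 0,"linear": [0.022,0.0007,0],"angular": [0,0,0]},
  {"hand": 0,"linear": [0.022,0.0007,0],"angular": [0,0,0]},
])

```text
time_s: 25.45
tcp_pos: [552.4, -240.4, 85.2]
ee_rot: [0.607, 0.362, 0.608, -0.362]
contact_force: [-0.8, 0.2, -1.2]
gripper_width: 18.1
```

```bash
python3 - <<'E'
from h import *
p=imaging.grab_frame("wrist"); save(p,"w17c.png",(215,150,295,220),9)
t,r=tool()
s=readout.state();print(s["time_s"],s["contact_force"],t,s["gripper_width"])
E
```

```text
25.5 [-0.45488997  0.52208664 -1.46388244] [ 552.69577628 -240.53932125   85.68775317] 17.78480313832626
```

View pics/w17c.png

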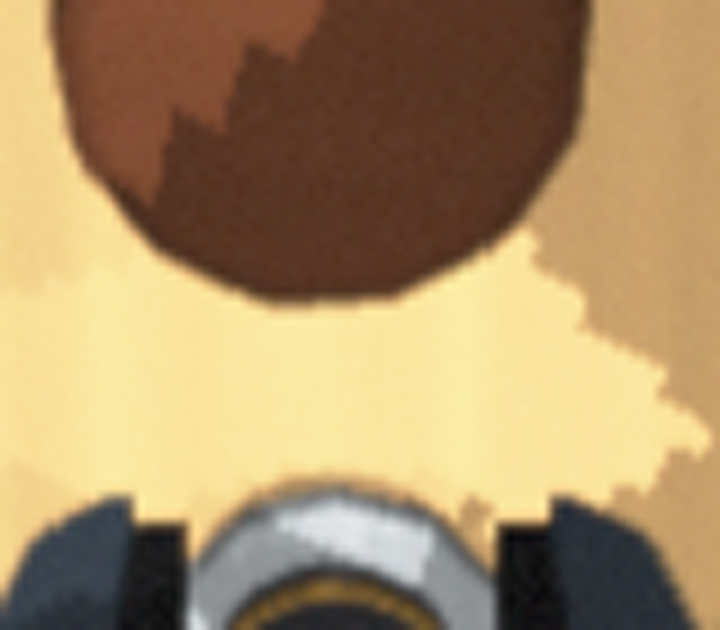

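Nose is in. I lower the last 8 mm in small amounts.

step_arm([
  {"hand": 0,"linear": [0.002,0,0],"angular": [0,0,0]},
  {"hand": 0,"linear": [0.004,0,0],"angular": [0,0,0]},
  {"hand": 0,"linear": [0.006,0,0],"angular": [0,0,0]},
  {"hand": 0,"linear": [0.007,0,0],"angular": [0,0,0]},
  {"hand": 0,"linear": [0.007,0,0],"angular": [0,0,0]},
])

```text
time_s: 26.12
tcp_pos: [552.8, -240.6, 78.9]
ee_rot: [0.607, 0.362, 0.607, -0.362]
contact_force: [0.2, 0.4, -1.7]
gripper_width: 17.9
```

step_arm([
  {"hand": 0,"linear": [0.0005,0,0],"angular": [0,0,0]},
  {"hand": 0,"linear": [0.001,0,0],"angular": [0,0,0]},
  {"hand": 0,"linear": [0.001,0,0],"angular": [0,0,0]},
  {"hand": 0,"linear": [0.001,0,0],"angular": [0,0,0]},
  {"hand": 0,"linear": [0.001,0,0],"angular": [0,0,0]},
])

```text
time_s: 26.75
tcp_pos: [552.9, -240.6, 78.1]
ee_rot: [0.607, 0.362, 0.607, -0.362]
contact_force: [-0.8, -0.0, -1.4]
gripper_width: 18.1
```

step_arm([
  {"hand": 0,"linear": [0.0005,0,0],"angular": [0,0,0]},
  {"hand": 0,"linear": [0.0008,0,0],"angular": [0,0,0]},
  {"hand": 0,"linear": [0.0008,0,0],"angular": [0,0,0]},
  {"hand": 0,"linear": [0.0008,0,0],"angular": [0,0,0]},
  {"hand": 0,"linear": [0.0008,0,0],"angular": [0,0,0]},
])

```text
time_s: 27.38
tcp_pos: [552.9, -240.7, 77.4]
ee_rot: [0.608, 0.362, 0.607, -0.362]
contact_force: [-0.4, -0.3, 0.7]
gripper_width: 17.8
```

Collar contact felt (force went from −1.6 to +0.7 N) at the same TCP height as at pick-up. Release.

step_arm([
  {"hand": 0.3,"linear": [0,0,0],"angular": [0,0,0]},
  {"hand": 0.5,"linear": [0,0,0],"angular": [0,0,0]},
  {"hand": 0.8,"linear": [0,0,0],"angular": [0,0,0]},
  {"hand": 1,"linear": [0,0,0],"angular": [0,0,0]},
  {"hand": 1,"linear": [0,0,0],"angular": [0,0,0]},
])

```text
time_s: 28.0
tcp_pos: [552.9, -240.6, 77.2]
ee_rot: [0.607, 0.362, 0.607, -0.362]
contact_force: [0.6, -0.4, 0.2]
gripper_width: 64.4
```

step_arm([
  {"hand": 1,"linear": [0,0,0],"angular": [0,0,0]},
  {"hand": 1,"linear": [0,0,0],"angular": [0,0,0]},
  {"hand": 1,"linear": [0,0,0],"angular": [0,0,0]},
  {"hand": 1,"linear": [0,0,0],"angular": [0,0,0]},
  {"hand": 1,"linear": [0,0,0],"angular": [0,0,0]},
])

```text
time_s: 28.62
tcp_pos: [552.9, -240.6, 77.2]
ee_rot: [0.607, 0.362, 0.607, -0.362]
contact_force: [0.6, -0.3, 0.2]
gripper_width: 91.3
```

```bash
python3 - <<'E'
from h import *
p=imaging.grab_frame("wrist"); save(p,"w18.png",scale=1.5)
s=readout.state();print(s["time_s"],s["contact_force"],tool()[0],s["gripper_width"])
E
```

```text
28.675 [-0.40280197 -0.13333319  0.0104656 ] [ 552.83773832 -240.57570369   77.21584324] 90.85644173399385
```

View pics/w18.png

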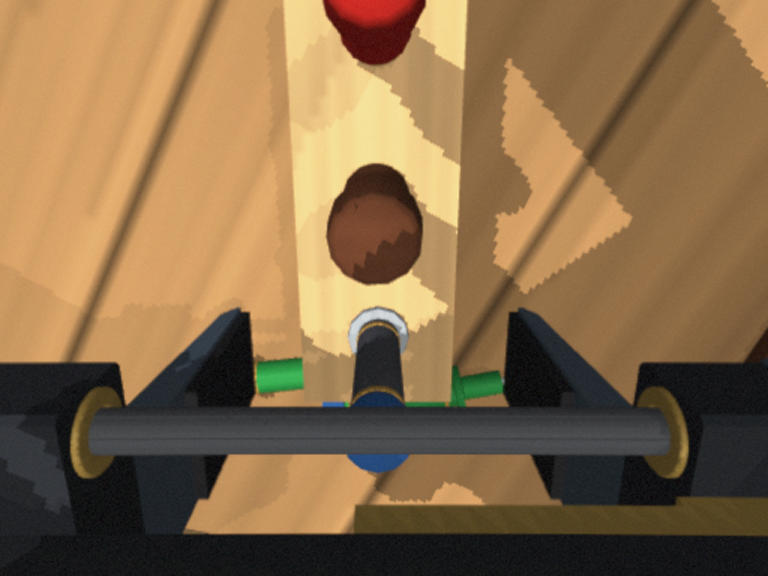

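The punch stands free between the open jaws, collar on the rack at (252,220). I retract straight up.

step_arm([
  {"hand": 1,"linear": [-0.02,0,0],"angular": [0,0,0]},
  {"hand": 1,"linear": [-0.06,0,0],"angular": [0,0,0]},
  {"hand": 1,"linear": [-0.1,0,0],"angular": [0,0,0]},
  {"hand": 1,"linear": [-0.14,0,0],"angular": [0,0,0]},
  {"hand": 1,"linear": [-0.14,0,0],"angular": [0,0,0]},
])

```text
time_s: 29.3
tcp_pos: [554.6, -241.4, 221.0]
ee_rot: [0.61, 0.362, 0.605, -0.362]
contact_force: [-0.6, -0.3, -0.7]
gripper_width: 91.3
```

step_arm([
  {"hand": 1,"linear": [-0.03,0,-0.05],"angular": [0,0,0]},
  {"hand": 1,"linear": [-0.04,0,-0.1],"angular": [0,0,0]},
  {"hand": 1,"linear": [-0.04,0,-0.15],"angular": [0,0,0]},
  {"hand": 1,"linear": [-0.04,0,-0.15],"angular": [0,0,0]},
  {"hand": 1,"linear": [-0.04,0,-0.15],"angular": [0,0,0]},
])

```text
time_s: 29.92
tcp_pos: [481.5, -108.9, 256.6]
ee_rot: [0.607, 0.362, 0.608, -0.362]
contact_force: [0.5, 0.1, 0.7]
gripper_width: 91.1
```

```bash
python3 - <<'E'
from h import *
s=readout.state();print(s["time_s"],s["contact_force"],tool()[0],s["gripper_width"])
p=imaging.grab_frame("side"); save(p,"s19.png",(160,130,360,280),4)
q=imaging.grab_frame("top"); save(q,"t19.png",(150,150,370,280),3.5)
print("open",at_z(q,*np.array([0,0])+0,0)[0]) if 0 else None
E
```

```text
29.925 [0.49815643 0.13122829 0.74759446] [ 481.52402094 -108.94151868  256.62286162] 91.1234754007027
```

View pics/s19.png

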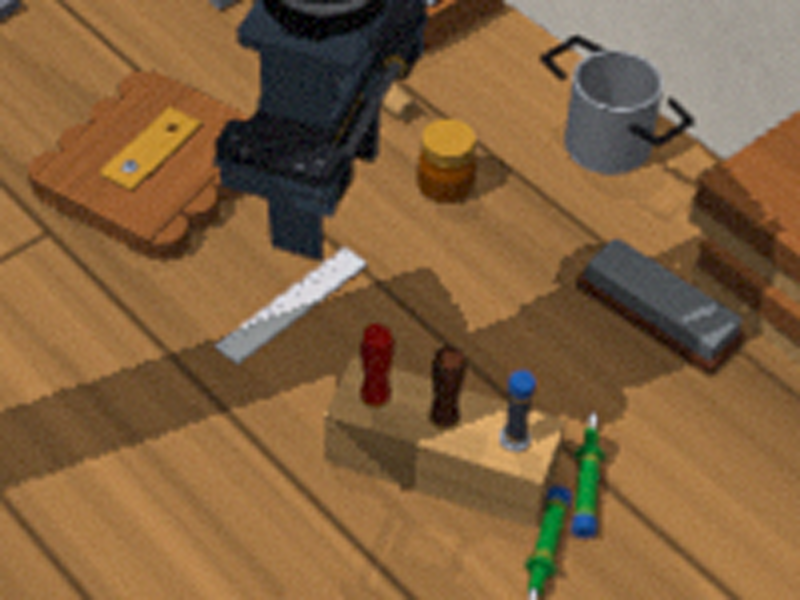

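View pics/t19.png

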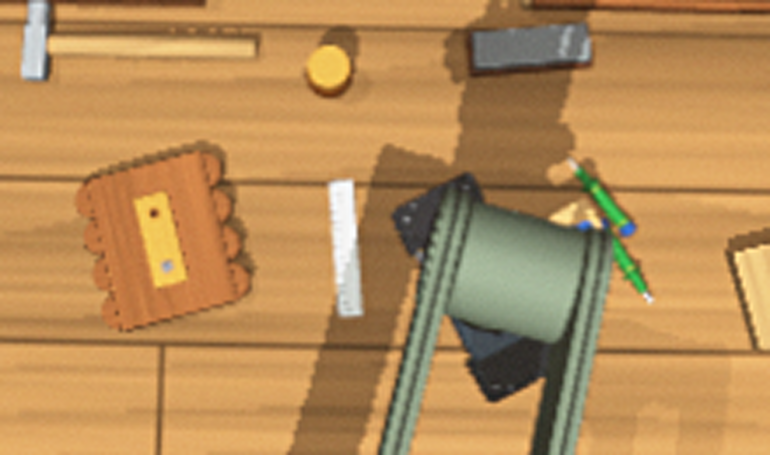

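The final side view shows the punch upright in its end hole with the collar on the rack, at (290,231) as before. The top view has the open hole at (194,211), so the panel has not moved, and the other tools are undisturbed. I let the arm settle and hand in.

step_arm([
  {"hand": 1,"linear": [0,0,0],"angular": [0,0,0]},
  {"hand": 1,"linear": [0,0,0],"angular": [0,0,0]},
  {"hand": 1,"linear": [0,0,0],"angular": [0,0,0]},
  {"hand": 1,"linear": [0,0,0],"angular": [0,0,0]},
  {"hand": 1,"linear": [0,0,0],"angular": [0,0,0]},
])

```text
time_s: 30.65
tcp_pos: [481.5, -108.7, 257.2]
ee_rot: [0.607, 0.362, 0.607, -0.362]
contact_force: [0.7, -0.1, -0.6]
gripper_width: 91.3
```

```bash
python3 -c "
from station import finish_job; print(finish_job())"
```

```text
the job is handed in; nothing more can be done
None
```

The punch job is done and handed in at about 31 s. I took the blue-capped punch from the rack, set its point through the open hole onto the wood, and pressed until the spring snapped. I then stood it back in its own hole and let go.

- **Press:** The force rose to about 10 N net, then fell to about 4.6 N at roughly 8 mm of travel. That is past the snap, and I lifted before reaching the end stop. One reading disagreed: at about 7 mm the force was about 8 N where the description gives about 6 N. That may be slight compliance or slip; the punch showed no visible shift in the grip afterwards.
- **Return:** I felt the collar land at the same height as at pick-up, and the punch stood upright and free after release.
- **Rest of the scene:** In the last pictures the open hole sits at the same pixel as at the start, so the panel did not move. The gouges, green look-alikes and other tools that show in them look undisturbed. The arm hides the rack in the top view, so the rack check rests on the side view.
- **Camera disagreement:** The side camera read positions up to about 5 mm off from the wrist camera. I relied on the wrist view and used the side view only for relative checks.

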